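Turn the driver board over and push it into the corner stop

ROBOT

A 6-joint arm with a two-finger parallel gripper is mounted at the origin on a cart in front of the work surface, level with it; the furniture and walls round the work are solid. World frame = base frame: x ahead of the robot, y to its left, z up, the work surface at z = 0. Lengths are in m, angles in degrees, forces in N, time in s.
With the tool pointing down it reaches from about 0.25 to 0.725 m from the base axis. Payload 9.7 kg.
Tool frame: the origin (TCP) lies between the finger pads; the fingertips stand 11 mm ahead of it and the grasp point (between the pads) lies 8 mm behind it; z points along the fingers, x is the direction in which the jaws open and shut, and the axes are right-handed (so a half turn about z gives the same grasp; the last joint's range is limited). The gripper opens to 85 mm and grips with 20 to 120 N. Pads are 22 mm wide; open, the fingers measure 114 mm over their backs; the gripper's body (76 mm by 85 mm) begins 54 mm behind the grasp point. The pads swing forward as they close: fully open they stand 13 mm farther back than shut.
Start: joints at [-70.932, 4.979, 10.078, 95.1, 0, 90], TCP at [0.18, -0.52, 0.242] pointing down, gripper open.
Joint ranges: [-179.16, 179.16], [-48.56, 103.87], [-65.8, 70.77], [-126.05, 130.52], [-82.76, 87.17], [-180, 180]. Speed limits (degrees/s): [127.2, 127.2, 147.25, 180, 180, 180].

INTERFACE

Orientations are given as [roll, pitch, yaw] about the fixed x, y, z axes, in that order (R = Rz(yaw) Ry(pitch) Rx(roll)).
In Python, from workcell import get_obs, camera, job_done, spotter gives the robot as it stands.
- The arm moves only by the tool play_rows, never from a script. Its argument "rows" is a list of rows, each a list of 3 entries, a list of its own where there are three numbers: the closure, from 0 (fully open) to 1 (shut), then the shift along the tool's x, y, z in cm, then the turn, a rotation vector about the tool's x, y, z in degrees. In form: [[claw, [x, y, z], [wx, wy, wz]], ...]. A call has 1 to 12 rows; each row shifts and turns the pose as measured when the row begins, along the tool's axes as they then stand; what a row does not reach is not made up. A row lasts 1/10 s, in which the tool goes at most 50 mm and 8.59 degrees, less where a joint would pass 70% of its speed; a pose out of reach is approached as far as the arm can. A call is refused whole if a number of a shift passes 5 or a number of a turn 8.59, either way. A call with a gripper value outside its range is refused whole. The fingers move at their own pace and stop on an object; "newtons" is the grip in N (left out, the last holds). Time passes only in rows, so rows that do not move let the fingers close. It gives the time, the measured TCP pose, the force and the opening at its end, in the units of the state.
- get_obs(): the state, without advancing time (a new reading comes with each control period).
- camera(name): name is "side" or "top" or "wrist"; returns a dict with "img" (400x640x3 uint8, red, green, blue), "intrinsics" (3x3 intrinsics, pixels), "xyz" and "orientation" of the camera in the world. Camera axes: x right, y down, z forward; pixel columns grow to the right and rows downward; lengths in m; the calibration is good to about 2 mm. A picture is of the moment at which its call begins. There is no depth.
- job_done(): hands the job in, once; it reports no verdict.
Trained networks look in a picture, given as the dict that the camera call returned (one of the last four; its "shot" number tells which), for a name from the list of things; names that differ only in an ending like _2 or _b are one class to them, and where a whole thing is asked for, a point or a joint stands for the part that bears it (a point fixed in the world has none). Each returns a list of dicts, best first, with "confidence" (0 to 1); they miss things now and then, are a little off and sometimes report something else, mostly with a low value. They report only what shows in the picture. A call takes as long as a camera call.
- spotter.spot_in(picture, thing): "point" ([x, y, z] in m, in world coordinates, good to about 4 mm: the middle of the surface that is visible of it).
- spotter.trace(picture, thing): "pixels" (400x640 bool, what is visible of it).
The state is a dict: "time": time; "q": joint angles; "qd": joint speeds; "joint_efforts": joint torques, N m; "ee_pos": TCP position; "tcp_rot": TCP orientation; "wrist_force": force on the tool from outside, world axes, zero at the start; "torque": the same for the moment, N m; "opening": finger opening in m.
Only numpy, scipy, OpenCV 4.12 (cv2) and the standard library are available. Lean on these libraries where they do the work, as an engineer would, in place of code of your own. Each camera call takes 0.05 s, during which the arm holds its last target.

TASK

The square circuit board is lying on its heat sink. Tip it over on its edge so that it lies flat with the heat sink on top, then push it along the worktop until it sits snugly in the L-shaped corner stop, with two of its sides against the two bars. Do not lift the board clear of the worktop, and leave the other things where they are.

Things in the scene. Friction and masses are not known exactly. Their poses are not given: they have to be found in the camera images.
- board: Square green circuit board 110x110x4 mm, ~0.2 kg, with a finned heat sink 54x54 mm, 32 mm high, in the middle of one face. At the start it rests on the heat sink: board level, its underside 32 mm up, overhanging 28 mm on all sides (chips there 3 mm proud). Origin: centre of the heat sink's outer end face. x, y parallel to the sides; z from heat sink to board (up at the start, down when turned over).
- plate (a point): Centre of the board's 4 mm plate, 34 mm from the board's origin along its z: 34 mm up at the start, 2 mm up when turned over (heat sink then reaches 36 mm). Lifting one side, the opposite edge of the plate meets the worktop at about 49 degrees of tilt; beyond about 102 degrees the board falls over by itself.
- corner_stop: Fixed L-shaped stop of two aluminium bars screwed to the worktop, 10 mm high, 14 mm wide (screw heads to 12.5 mm). Origin: inner corner of the L, on the worktop. One bar lies along -y (inner face at x = 0), the other along -x (inner face at y = 0), each reaching 120 mm from the corner; the open quarter is at negative x and y. z up.
- home (a point): Where the middle of the board belongs: a point on the worktop 55 mm from the inner face of each bar (at -55, -55 mm in the corner stop's frame). Its axes are those of the corner stop.
- probe_meter: Bystander: hand-held brown thermometer, 129 x 64 x 23 mm, lying at the left. Origin: centre of its underside.
- fuse_box: Bystander: small printed carton, 36 x 62 x 22 mm, lying flat near the front. Origin: centre of its underside.
- screwdriver: Bystander: screwdriver with a black handle, 26 x 190 x 22 mm, long axis along its y, lying to the right of the corner stop. Origin: centre of its underside.
- weight_200: Bystander: brass check weight with a knob, 30 mm diameter, 51 mm high, standing left of the middle. Origin: centre of its foot.
- spare_cap: Bystander: white jar cap lying open side up, 65 mm diameter, 16 mm high, at the far left. Origin: centre of its underside.

How it is judged:
By the outcome, as a careful person would: the job done as asked, in the order asked, and still so for the second after the job is handed in, with the robot touching nothing.
It also fails if it takes over 61 s, if anything falls off the work surface, if the arm or the gripper's body presses on something with over 40 N, if the wrist force passes 120 N, or if a joint passes its speed limit or range.

## Working session

There is one attempt and no reset: what is moved stays moved. The work goes in short steps, Python scripts to look and compute and a tool call to move; the robot and the scene stay as the last step left them, time stands still between calls to the robot, and variables do not carry over. Pictures are saved under pics/ and viewed, and the job is handed in when it is done.

Besides the shell and the picture viewer there is one more tool, called after "Request:" as a command line: name --argument value ..., lists and objects as JSON in quotes. play_rows: Moves the arm, as the interface text tells. Its arguments: {"type":"object","properties":{"rows":{"type":"array","items":{"type":"array"}},"newtons":{"type":"number"}},"required":["rows"]}

```bash
mkdir -p pics; ls
python3 - <<'E'
from workcell import get_obs, camera, job_done, spotter
import cv2,numpy as np
o=get_obs();print(o)
for n in ["top","side"]:
    c=camera(n);cv2.imwrite(f"pics/{n}0.png",c["img"][:,:,::-1]);print(n,c["intrinsics"],c["xyz"],c["orientation"],c["shot"])
    for t in ["board","corner_stop","plate","probe_meter","fuse_box","screwdriver","weight_200","spare_cap"]:
        r=spotter.spot_in(c,t)
        print(t,[(np.round(d["point"],4),round(d["confidence"],2)) for d in r[:2]])
E
```

```text
pics
{'time': 0.0, 'q': array([-7.09326472e+01,  5.01030213e+00,  1.00348293e+01,  9.50998397e+01,
       -3.95724434e-04,  9.00013975e+01]), 'qd': array([-0.00168576, -0.04372352,  0.05148685, -0.0452238 , -0.02038916,
       -0.0411144 ]), 'joint_efforts': array([ 2.05662240e-03, -5.20398045e+01,  4.64799392e+01,  1.65025686e-02,
        1.79854292e-04,  2.18168464e-05]), 'ee_pos': array([ 0.1796014 , -0.51962105,  0.24159408]), 'tcp_rot': array([ 1.79999602e+02,  7.53124811e-02, -7.09340446e+01]), 'wrist_force': array([0.91195009, 0.11821554, 0.40398991]), 'torque': array([ 0.01795835,  0.03460098, -0.02503284]), 'opening': 0.08561355685714031}
top [[417.30281984   0.         310.1310771 ]
 [  0.         417.30281984 205.18923194]
 [  0.           0.           1.        ]] [0.42983033 0.04474115 1.2279254 ] [-170.91866766    0.2932205   -91.47832298] 1
board []
corner_stop [(array([0.685 , 0.0023, 0.011 ]), 0.85)]
plate [(array([ 0.5314, -0.2136,  0.0356]), 0.87)]
probe_meter [(array([0.4778, 0.2443, 0.0191]), 0.86)]
fuse_box [(array([0.4661, 0.1064, 0.0222]), 0.82)]
screwdriver [(array([ 0.755 , -0.189 ,  0.0199]), 0.5)]
weight_200 [(array([0.5046, 0.1246, 0.0278]), 0.55)]
spare_cap [(array([0.4607, 0.3967, 0.0054]), 0.72), (array([0.6826, 0.0028, 0.0073]), 0.19)]
side [[384.23893139   0.         318.43531825]
 [  0.         384.23893139 205.27692598]
 [  0.           0.           1.        ]] [0.27685828 0.72925852 0.62338533] [-126.99036276    0.81451109 -156.53243107] 2
board [(array([ 0.5327, -0.2049,  0.0403]), 0.94)]
corner_stop [(array([0.6834, 0.0125, 0.0096]), 0.93)]
plate [(array([ 0.5328, -0.2024,  0.0368]), 0.73)]
probe_meter [(array([0.4742, 0.2553, 0.0256]), 0.69)]
fuse_box [(array([0.4614, 0.117 , 0.0213]), 0.58)]
screwdriver [(array([ 0.7512, -0.1664,  0.0181]), 0.5)]
weight_200 [(array([0.5009, 0.1411, 0.0316]), 0.61)]
spare_cap [(array([ 4.622e-01,  3.721e-01, -3.000e-04]), 0.71)]
```

View pics/top0.png

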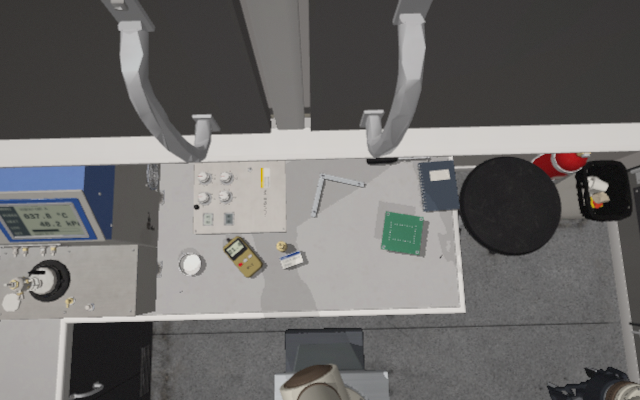

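View pics/side0.png

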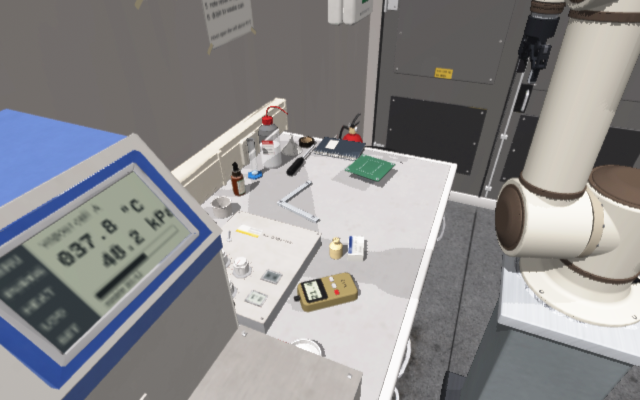

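```bash
cat > h.py <<'E'
from workcell import get_obs, camera, job_done, spotter
import cv2,numpy as np
from scipy.spatial.transform import Rotation as R
def rot(e): return R.from_euler('xyz',e,degrees=True).as_matrix()
def unproj(c,uv,z):
    K=c["intrinsics"];M=rot(c["orientation"]);uv=np.atleast_2d(uv)
    d=np.c_[uv,np.ones(len(uv))]@np.linalg.inv(K).T@M.T
    p=np.array(c["xyz"]);s=(z-p[2])/d[:,2]
    return p+d*s[:,None]
def proj(c,P):
    K=c["intrinsics"];M=rot(c["orientation"]);q=(np.atleast_2d(P)-c["xyz"])@M@K.T
    return q[:,:2]/q[:,2:]
def save(c,name,crop=None,sc=1):
    im=c["img"][:,:,::-1]
    if crop: im=im[crop[1]:crop[3],crop[0]:crop[2]]
    cv2.imwrite("pics/"+name,cv2.resize(im,None,fx=sc,fy=sc,interpolation=cv2.INTER_CUBIC))
def quad(c,thing,z):
    r=spotter.trace(c,thing)
    if not r: return None
    m=r[0]["pixels"].astype(np.uint8)
    ys,xs=np.nonzero(m)
    P=unproj(c,np.c_[xs,ys].astype(float),z)[:,:2]
    rect=cv2.minAreaRect((P*1000).astype(np.float32))
    return r[0]["confidence"],m.sum(),rect,m
E
python3 - <<'E'
from h import *
for n in ["top","side"]:
    c=camera(n)
    for t,z in [("board",.036),("plate",.036),("corner_stop",.01)]:
        q=quad(c,t,z)
        if q: print(n,t,q[:3],P.mean(0) if 0 else "")
        if q and t=="corner_stop":
            m=q[3]; im=c["img"].copy(); im[m>0]=im[m>0]//2+np.array([127,0,0],np.uint8)
            ys,xs=np.nonzero(m); print(xs.min(),xs.max(),ys.min(),ys.max())
            np.save(f"cs_{n}.npy",m)
    if n=="top": save(c,"topc.png",(290,150,470,270),4.4)
    else: save(c,"sidec.png",(260,140,420,240),5)
E
```

```text
top board (0.88, np.uint64(1474), ((533.842041015625, -215.1113739013672), (109.94015502929688, 110.44438934326172), 79.5239486694336)) 
top plate (0.67, np.uint64(1436), ((534.052001953125, -215.6095733642578), (110.7496566772461, 109.21337890625), 80.37040710449219)) 
side board (0.81, np.uint64(835), ((532.3004760742188, -203.14369201660156), (128.6808319091797, 109.62966918945312), 79.32443237304688)) 
side plate (0.71, np.uint64(808), ((532.335205078125, -202.5346221923828), (127.23165130615234, 109.39974975585938), 79.00460815429688)) 
side corner_stop (0.97, np.uint64(441), ((671.804443359375, -5.678863525390625), (100.89576721191406, 192.9873809814453), 30.304479598999023)) 
277 318 181 223
```

View pics/topc.png

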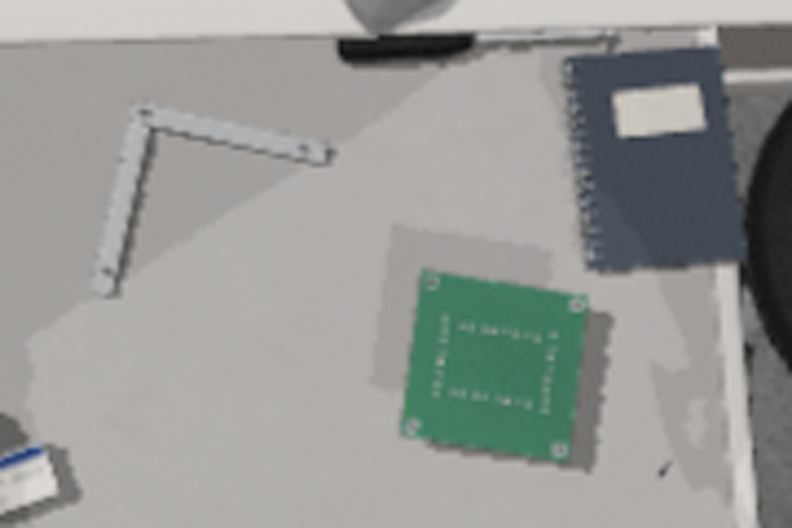

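View pics/sidec.png

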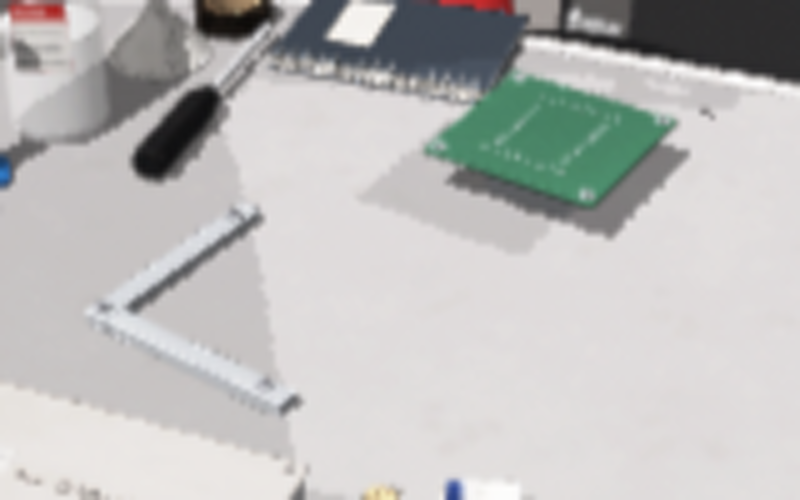

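Run:
```python
from h import *
c=camera("top")
def w(pts,z):
    p=np.array(pts)/4.4+np.array([290,150])-0.5*(1-1/4.4)
    return unproj(c,p,z)[:,:2]*1000
b=w([(424,268),(592,293),(569,467),(401,437)],.036);print("board",b.round(),b.mean(0).round(1))
for i in range(4): d=b[(i+1)%4]-b[i]; print(np.hypot(*d).round(),np.degrees(np.arctan2(d[1],d[0])).round(1))
s=w([(153,127),(330,164),(118,290),(137,103),(334,147),(93,290)],.01);print("stop inner corner, ends; outer", s.round())
for i,j in((0,1),(0,2),(3,4),(3,5)): d=s[j]-s[i]; print(np.hypot(*d).round(),np.degrees(np.arctan2(d[1],d[0])).round(1))
print("notebook",w([(565,58),(590,270),(745,262)],.01).round())
print("table right edge",w([(740,520),(710,30)],0).round(), "front/back", unproj(c,[(300,315),(300,158)],0).round(3))
print("screwdriver",w([(340,45),(470,45),(610,40)],.01).round())
```

```text
board [[ 599. -172.]
 [ 580. -281.]
 [ 467. -259.]
 [ 489. -151.]] [ 533.8 -215.9]
111.0 -100.1
115.0 168.7
109.0 78.4
112.0 -10.7
stop inner corner, ends; outer [[ 704.    1.]
 [ 675. -117.]
 [ 593.   28.]
 [ 721.   12.]
 [ 687. -121.]
 [ 594.   45.]]
122.0 -103.6
114.0 166.4
137.0 -104.5
132.0 165.4
notebook [[ 745. -281.]
 [ 598. -288.]
 [ 601. -392.]]
table right edge [[ 431. -378.]
 [ 764. -385.]] front/back [[0.309 0.083 0.   ]
 [0.772 0.073 0.   ]]
screwdriver [[ 758. -128.]
 [ 756. -217.]
 [ 757. -312.]]
```

```bash
cat >> h.py <<'E'
import json,sys
def pose(pos,heading,pitch,roll=0):
    """tool z = heading/pitch-down, tool x: at pitch 90 along heading; at pitch 0 up"""
    th=np.radians(pitch);h=np.array([np.cos(np.radians(heading)),np.sin(np.radians(heading)),0]);up=np.array([0,0,1.])
    z=h*np.cos(th)-up*np.sin(th); x=h*np.sin(th)+up*np.cos(th); y=np.cross(z,x)
    M=np.c_[x,y,z]@R.from_euler('z',roll,degrees=True).as_matrix()
    return np.array(pos,float),M
def cur():
    o=get_obs(); return np.array(o["ee_pos"]),rot(o["tcp_rot"])
def hp(M):
    z=M[:,2]; 
    return np.degrees(np.arctan2(z[1],z[0])),np.degrees(np.arctan2(-z[2],np.hypot(z[0],z[1])))
def delta(A,B):
    s=A[1].T@(B[0]-A[0])*100; w=R.from_matrix(A[1].T@B[1]).as_rotvec(degrees=True)
    return s,w
def rows(A,B,claw,n,pr=True,dp=2):
    """straight interpolation A->B in n rows"""
    out=[];w=R.from_matrix(A[1].T@B[1]).as_rotvec();P=A
    for i in range(1,n+1):
        Q=(A[0]+(B[0]-A[0])*i/n,A[1]@R.from_rotvec(w*i/n).as_matrix())
        s,t=delta(P,Q);out.append([claw,[round(v,dp)+0 for v in s],[round(v,1)+0 for v in t]]);P=Q
    if pr: print(json.dumps(out))
    return out
def st():
    o=get_obs(); 
    print("t",round(o["time"],2),"pos",np.round(o["ee_pos"],4),"rpy",np.round(o["tcp_rot"],1),"hp",np.round(hp(rot(o["tcp_rot"])),1),"F",np.round(o["wrist_force"],1),"T",np.round(o["torque"],2),"op",round(o["opening"],4),"q",np.round(o["q"],2))
    with open("log.txt","a") as f: f.write(json.dumps([list(map(float,o["q"])),list(map(float,o["ee_pos"])),list(map(float,o["tcp_rot"]))])+"\n")
E
python3 - <<'E'
from h import *
st();A=cur()
rows(A,pose((.35,-.27,.22),-37,80),0.6,8)
E
```

```text
t 1.35 pos [ 0.1797 -0.5198  0.2423] rpy [-180.     0.   -70.9] hp [106.5  90. ] F [ 1.1 -0.4  0.2] T [ 0.03 -0.01 -0.04] op 0.0853 q [-70.93   4.98  10.08  95.1    0.    90.  ]
[[0.6, [-2.26, -3.03, 0.28], [0.4, 1.2, -4.2]], [0.6, [-2.03, -3.19, 0.25], [0.4, 1.2, -4.2]], [0.6, [-1.8, -3.33, 0.23], [0.4, 1.2, -4.2]], [0.6, [-1.55, -3.45, 0.22], [0.4, 1.2, -4.2]], [0.6, [-1.3, -3.55, 0.21], [0.4, 1.2, -4.2]], [0.6, [-1.03, -3.64, 0.21], [0.4, 1.2, -4.2]], [0.6, [-0.77, -3.7, 0.22], [0.4, 1.2, -4.2]], [0.6, [-0.5, -3.75, 0.23], [0.4, 1.2, -4.2]]]
```

Request:
play_rows --rows '[[0.6, [-2.26, -3.03, 0.28], [0.4, 1.2, -4.2]], [0.6, [-2.03, -3.19, 0.25], [0.4, 1.2, -4.2]], [0.6, [-1.8, -3.33, 0.23], [0.4, 1.2, -4.2]], [0.6, [-1.55, -3.45, 0.22], [0.4, 1.2, -4.2]], [0.6, [-1.3, -3.55, 0.21], [0.4, 1.2, -4.2]], [0.6, [-1.03, -3.64, 0.21], [0.4, 1.2, -4.2]], [0.6, [-0.77, -3.7, 0.22], [0.4, 1.2, -4.2]], [0.6, [-0.5, -3.75, 0.23], [0.4, 1.2, -4.2]]]'

```text
time: 2.15
ee_pos: [0.352, -0.2637, 0.2181]
tcp_rot: [-179.7, -10.3, -36.4]
wrist_force: [-0.1, -1.7, -0.2]
opening: 0.0345
```

Run:
```python
from h import *
st();A=cur()
rows(A,pose((.36,-.19,.20),-12,40),0.7,8)
c=camera("wrist");save(c,"w1.png");print(c["xyz"],c["orientation"])
```

```text
t 2.15 pos [ 0.352  -0.2637  0.2181] rpy [-179.7  -10.3  -36.4] hp [-35.   79.7] F [-0.1 -1.7 -0.2] T [0.09 0.15 0.01] op 0.0345 q [-37.07 -20.85 -16.31  84.2    0.37  89.37]
[[0.7, [-0.5, -0.8, 0.14], [1.5, 4.9, -2.7]], [0.7, [-0.47, -0.82, 0.12], [1.5, 4.9, -2.7]], [0.7, [-0.44, -0.84, 0.11], [1.5, 4.9, -2.7]], [0.7, [-0.41, -0.86, 0.09], [1.5, 4.9, -2.7]], [0.7, [-0.38, -0.87, 0.08], [1.5, 4.9, -2.7]], [0.7, [-0.34, -0.89, 0.07], [1.5, 4.9, -2.7]], [0.7, [-0.31, -0.9, 0.07], [1.5, 4.9, -2.7]], [0.7, [-0.27, -0.91, 0.07], [1.5, 4.9, -2.7]]]
[ 0.37428214 -0.19437726  0.34888736] [164.17718997 -10.3462841  -36.42305411]
```

Request:
play_rows --rows '[[0.7, [-0.5, -0.8, 0.14], [1.5, 4.9, -2.7]], [0.7, [-0.47, -0.82, 0.12], [1.5, 4.9, -2.7]], [0.7, [-0.44, -0.84, 0.11], [1.5, 4.9, -2.7]], [0.7, [-0.41, -0.86, 0.09], [1.5, 4.9, -2.7]], [0.7, [-0.38, -0.87, 0.08], [1.5, 4.9, -2.7]], [0.7, [-0.34, -0.89, 0.07], [1.5, 4.9, -2.7]], [0.7, [-0.31, -0.9, 0.07], [1.5, 4.9, -2.7]], [0.7, [-0.27, -0.91, 0.07], [1.5, 4.9, -2.7]]]'

```text
time: 3.0
ee_pos: [0.4099, -0.2338, 0.2065]
tcp_rot: [-177.6, -47.5, -10.4]
wrist_force: [0.3, -0.2, 0.8]
opening: 0.0255
```

Run:
```python
from h import *
st();A=cur()
rows(A,pose((.36,-.185,.14),-10.5,22),0.8,4)
c=camera("wrist");save(c,"w2.png");print(c["xyz"],c["orientation"])
```

```text
t 3.0 pos [ 0.4099 -0.2338  0.2065] rpy [-177.6  -47.5  -10.4] hp [-7.1 42.5] F [ 0.3 -0.2  0.8] T [0.1  0.59 0.01] op 0.0255 q [-44.94 -48.52 -45.59  52.17  26.91  64.51]
[[0.8, [-2.2, -0.97, 0.1], [-0.6, 5.1, -0.1]], [0.8, [-2.2, -0.98, -0.11], [-0.6, 5.1, -0.1]], [0.8, [-2.18, -0.98, -0.32], [-0.6, 5.1, -0.1]], [0.8, [-2.14, -0.98, -0.52], [-0.6, 5.1, -0.1]]]
[ 0.32392056 -0.15313529  0.29834674] [166.33595937 -47.48385748 -10.35656744]
```

View pics/w2.png

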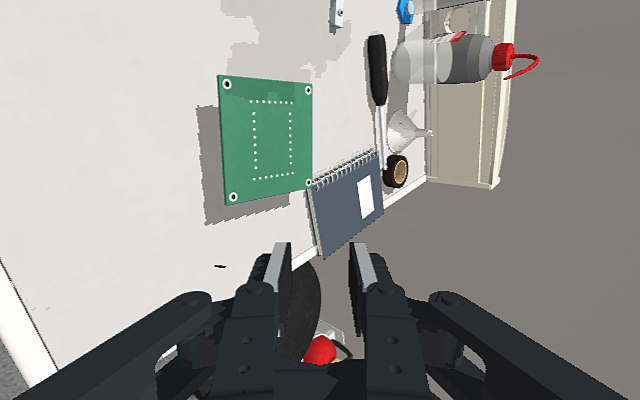

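```bash
cat > kin.py <<'E'
from h import *
from scipy.optimize import least_squares
def rz(a):return R.from_euler('z',a,degrees=True).as_matrix()
def ry(a):return R.from_euler('y',a,degrees=True).as_matrix()
def rx(a):return R.from_euler('x',a,degrees=True).as_matrix()
# frame at zero: x fwd, z up ; tool z = x fwd, tool x(j6=90)= up
B=np.c_[[0,0,1.],[0,1.,0],[1.,0,0]]
B=np.c_[[0,0,1.],np.cross([1.,0,0],[0,0,1.]),[1.,0,0]]
def fk(q,p,s5=1,s6=1):
    r0,z0,L2,L3,e,L5=p
    M=rz(q[0]);t=M@[r0,0,z0]
    M=M@ry(q[1]);t=t+M@[0,0,L2]
    M=M@ry(-q[2]);t=t+M@[L3,0,e]
    M=M@ry(q[3])@rz(s5*q[4])
    t=t+M@[L5,0,0]
    M=M@rx(s6*(q[5]-90))
    return t,M@B
def load(): return [json.loads(l) for l in open("log.txt")]
def fit():
    D=load()
    def f(p): return np.concatenate([fk(d[0],p)[0]-d[1] for d in D]+[1e-3*(p-np.array([0,.3,.35,.35,0,.25]))])
    return least_squares(f,[0,.3,.35,.35,0,.25])
def ik(pos,M,p,q0):
    def f(q):
        t,m=fk(q,p);return np.r_[(t-pos)*10,(R.from_matrix(m.T@M)).as_rotvec()]
    lo=[-179,-48.5,-65.8,-126,-82.7,-180];hi=[179,103.8,70.7,130.5,87.1,180]
    r=least_squares(f,np.clip(q0,np.array(lo)+.1,np.array(hi)-.1),bounds=(lo,hi),x_scale=30)
    t,m=fk(r.x,p)
    return r.x,np.linalg.norm(t-pos)*1000,np.degrees(np.linalg.norm(R.from_matrix(m.T@M).as_rotvec()))
E
python3 - <<'E'
from kin import *
r=fit();print(r.x.round(4),[np.round((fk(d[0],r.x)[0]-d[1])*1000,1) for d in load()])
for d in load():
    for s5 in(1,-1):
        for s6 in (1,-1): print(s5,s6,np.degrees(np.linalg.norm(R.from_matrix(fk(d[0],r.x,s5,s6)[1].T@rot(d[2])).as_rotvec())).round(2),end=' | ')
    print()
E
```

```text
[ 0.8799 -2.1199  0.4061 -0.1661  2.254   0.2757] [array([-0.2,  0.6, -3. ]), array([ 0.8, -0.6,  4.1]), array([ 0.2,  0.8, -1.1])]
1 1 0.0 | 1 -1 0.0 | -1 1 0.0 | -1 -1 0.0 | 
1 1 0.0 | 1 -1 1.26 | -1 1 0.74 | -1 -1 1.46 | 
1 1 0.0 | 1 -1 50.98 | -1 1 53.81 | -1 -1 72.79 |
```

Request:
play_rows --rows '[[0.8, [0, 0, 4], [0, 0, 0]], [0.8, [0, 0, 4], [0, 0, 0]], [0.8, [4, 0, 0], [0, 0, 0]], [0.8, [0, 0, 0], [0, 0, 0]]]'

```text
time: 3.45
ee_pos: [0.4947, -0.2473, 0.1758]
tcp_rot: [-177.4, -47.1, -10.9]
wrist_force: [-0.1, 0.4, 1.3]
opening: 0.017
```

Run:
```python
from kin import *
st()
r=fit();print(r.x.round(4),[np.round((fk(d[0],r.x)[0]-d[1])*1000,1) for d in load()])
```

```text
t 3.45 pos [ 0.4947 -0.2473  0.1758] rpy [-177.4  -47.1  -10.9] hp [-7.4 42.8] F [-0.1  0.4  1.3] T [0.08 0.61 0.01] op 0.017 q [-36.86 -36.31 -43.76  39.31  21.15  71.4 ]
[ 0.1161 -0.0329  0.3207  0.4188  0.1954  0.2791] [array([-2.1,  6. , -2.9]), array([11.3, -8.5,  2.1]), array([-4.5,  7.8,  1.1]), array([ 1.8,  1. , -0.4])]
```

Run:
```python
from kin import *
A=cur()
rows(A,pose((.43,-.196,.10),-10.5,42),0.8,5)
```

```text
[[0.8, [-2.11, -0.76, -0.01], [-0.5, 0.2, -0.1]], [0.8, [-2.11, -0.77, -0.02], [-0.5, 0.2, -0.1]], [0.8, [-2.11, -0.77, -0.03], [-0.5, 0.2, -0.1]], [0.8, [-2.11, -0.77, -0.05], [-0.5, 0.2, -0.1]], [0.8, [-2.1, -0.77, -0.06], [-0.5, 0.2, -0.1]]]
```

Request:
play_rows --rows '[[0.8, [-2.11, -0.76, 0], [-0.5, 0.2, 0]], [0.8, [-2.11, -0.77, 0], [-0.5, 0.2, 0]], [0.8, [-2.11, -0.77, 0], [-0.5, 0.2, 0]], [0.8, [-2.11, -0.77, 0], [-0.5, 0.2, 0]], [0.8, [-2.1, -0.77, 0], [-0.5, 0.2, 0]], [0.8, [0, 0, 0], [0, 0, 0]]]'

```text
time: 4.05
ee_pos: [0.4466, -0.2082, 0.0947]
tcp_rot: [-179.4, -46.8, -11.4]
wrist_force: [-0.4, 0.9, -0.4]
opening: 0.0168
```

Run:
```python
from kin import *
st()
r=fit();print(r.x.round(4),[np.round((fk(d[0],r.x)[0]-d[1])*1000,1) for d in load()])
A=cur()
rows(A,pose((.42,-.195,.06),-10.5,25),0.8,4)
```

```text
t 4.05 pos [ 0.4466 -0.2082  0.0947] rpy [-179.4  -46.8  -11.4] hp [-10.5  43.2] F [-0.4  0.9 -0.4] T [ 0.14  0.64 -0.  ] op 0.0168 q [-34.49 -48.51 -58.32  35.94  17.25  73.67]
[0.0721 0.0154 0.3251 0.4601 0.1437 0.2826] [array([-1.3,  3.9, -1.6]), array([11.7, -8.7,  2.8]), array([-4.4,  9.8,  0.4]), array([-5.5,  8. , -7.6]), array([ 8.7, -2.9,  6. ])]
[[0.8, [-1.12, -0.19, 0.07], [0.0, 4.5, -0.1]], [0.8, [-1.12, -0.2, -0.02], [0.0, 4.5, -0.1]], [0.8, [-1.12, -0.2, -0.1], [0.0, 4.5, -0.1]], [0.8, [-1.11, -0.2, -0.19], [0.0, 4.5, -0.1]]]
```

```bash
cat >> kin.py <<'E'
def fk(q,p,s5=1,s6=1):
    r0,z0,ux,uz,fx,fz,wx,wz,L5,dy=p
    M=rz(q[0]);t=M@[r0,dy,z0]
    M=M@ry(q[1]);t=t+M@[ux,0,uz]
    M=M@ry(-q[2]);t=t+M@[fx,0,fz]
    M=M@ry(q[3]);t=t+M@[wx,0,wz];M=M@rz(s5*q[4])
    t=t+M@[L5,0,0]
    M=M@rx(s6*(q[5]-90))
    return t,M@B
P0=np.array([0,.3,0,.35,.35,0,0.05,0,.2,0])
def fit():
    D=load()
    def f(p): return np.concatenate([fk(d[0],p)[0]-d[1] for d in D]+[3e-3*(p-P0)])
    return least_squares(f,P0)
E
python3 - <<'E'
from kin import *
r=fit();print(r.x.round(4),[np.round((fk(d[0],r.x)[0]-d[1])*1000,1) for d in load()])
E
```

```text
[ 1.000e-04  1.601e-01  0.000e+00  4.201e-01  5.187e-01  3.600e-02
  1.443e-01 -1.000e-04  2.740e-01 -0.000e+00] [array([-0.,  0., -0.]), array([ 0., -0.,  0.]), array([ 0., -0., -0.]), array([-0.,  0., -0.]), array([-0.,  0.,  0.])]
```

Run:
```python
from kin import *
p=fit().x;np.save("kin.npy",p);q0=np.array(get_obs()["q"])
for th in (15,20,25,30,40,50):
    for x in (.487,.52,.56,.6):
        for y in(-.206,-.12):
            q,ep,er=ik(np.array([x,y,.036]),pose((0,0,0),-10.5,th)[1],p,q0)
            if ep<1 and er<1: print(th,x,y,q.round(1))
```

```text
20 0.6 -0.206 [-24.7 -14.  -65.8 -30.9  13.4  85. ]
25 0.6 -0.206 [-24.3 -17.7 -63.4 -20.   12.5  84.1]
30 0.56 -0.206 [-26.5 -27.4 -64.7  -6.3  13.8  81.8]
30 0.6 -0.206 [-23.9 -19.6 -60.1  -9.7  11.6  83.2]
30 0.6 -0.12 [-11.8 -25.1 -63.7  -8.6   1.1  89.3]
40 0.487 -0.206 [-30.9 -40.2 -63.6  18.5  15.5  76.6]
40 0.52 -0.206 [-28.1 -33.4 -60.4  14.4  13.4  78.4]
40 0.52 -0.12 [-14.6 -41.4 -64.5  17.    3.1  87.4]
40 0.56 -0.206 [-25.4 -25.9 -56.3  10.6  11.3  80.3]
40 0.56 -0.12 [-13.  -32.  -60.   12.1   1.9  88.4]
40 0.6 -0.206 [-23.1 -19.  -51.9   7.9   9.6  81.8]
40 0.6 -0.12 [-11.7 -23.9 -55.3   8.6   0.9  89.2]
50 0.487 -0.206 [-29.  -32.8 -54.1  30.3  11.8  75.6]
50 0.487 -0.12 [-15.6 -40.3 -58.1  32.4   3.3  86.1]
50 0.52 -0.206 [-26.6 -27.2 -50.9  27.4  10.3  77.5]
50 0.52 -0.12 [-14.2 -33.4 -54.7  28.9   2.4  87.1]
50 0.56 -0.206 [-24.2 -20.8 -46.8  24.8   8.8  79.4]
50 0.56 -0.12 [-12.8 -25.9 -50.3  25.6   1.5  88.2]
50 0.6 -0.206 [-22.2 -14.7 -42.4  22.9   7.5  81. ]
50 0.6 -0.12 [-11.6 -19.  -45.7  23.3   0.7  89.1]
```

Run:
```python
from kin import *
p=np.load("kin.npy");q0=np.array(get_obs()["q"])
cs=np.array([.704,.001]);C=rz(-14)[:2,:2]
for yc in (-75,):
  for xc in (-135,):
    piv=cs+C@np.array([xc,yc])/1000;u=C@[1,0];print("piv",piv)
    q=q0
    for f in (60,70,80,90,100,110,120,130,140,150):
        a=np.radians(f);pos=np.r_[piv-u*.103*np.cos(a),.103*np.sin(a)]
        q,ep,er=ik(pos,pose((0,0,0),-14,f)[1],p,q);print(f,pos.round(3),q.round(1),round(ep,1),round(er,1))
print("initial lift: c=.534,-.215 heading -10.5")
c=np.array([.534,-.215]);h=-10.5;u=rz(h)[:2,0];q=q0
for f in (40,45,49):
    a=np.radians(f);pv=c+u*.027
    # tcp: board coords (along, up)=(-82+7, 34)
    x=-75*np.cos(a)+34*np.sin(a);z=75*np.sin(a)+34*np.cos(a)
    pos=np.r_[pv+u*x/1000,z/1000];q,ep,er=ik(pos,pose((0,0,0),h,f)[1],p,q);print(f,pos.round(3),q.round(1),round(ep,1),round(er,1))
pv=c+u*.0695
for f in (49,60,70,80,90):
    a=np.radians(f);pos=np.r_[pv-u*.103*np.cos(a),.103*np.sin(a)];q,ep,er=ik(pos,pose((0,0,0),h,f)[1],p,q);print(f,pos.round(3),q.round(1),round(ep,1),round(er,1))
```

```text
piv [ 0.55486593 -0.03911272]
60 [ 0.505 -0.027  0.089] [  1.  -30.6 -42.2  49.2  -7.4 103.1] 0.0 0.0
70 [ 0.521 -0.031  0.097] [ -1.1 -18.6 -30.1  59.   -4.4 102.2] 0.0 0.0
80 [ 0.538 -0.035  0.101] [ -2.7  -6.7 -17.7  69.2  -1.9 101.1] 0.0 0.0
90 [ 0.555 -0.039  0.103] [ -4.    5.4  -4.9  79.7  -0.  100. ] 0.0 0.0
100 [ 0.572 -0.043  0.101] [-5.1 17.7  8.5 90.7  1.5 98.8] 0.0 0.0
110 [ 0.589 -0.048  0.097] [ -5.9  30.5  23.  102.3   2.8  97.6] 0.0 0.0
120 [ 0.605 -0.052  0.089] [ -6.6  44.5  39.6 114.9   3.7  96.5] 0.0 0.0
130 [ 0.619 -0.055  0.079] [ -7.1  61.7  62.2 130.3   4.5  95.3] 0.0 0.0
140 [ 0.631 -0.058  0.066] [ -7.6  64.3  64.9 130.5   5.5  95. ] 4.8 9.9
150 [ 0.641 -0.061  0.051] [ -8.2  66.5  66.8 130.5   6.6  94.9] 9.5 19.6
initial lift: c=.534,-.215 heading -10.5
40 [ 0.526 -0.213  0.074] [-28.8 -34.7 -56.5  19.6  13.9  78. ] 0.0 0.0
45 [ 0.532 -0.215  0.077] [-27.7 -30.4 -50.8  25.9  12.1  77.7] 0.0 0.0
49 [ 0.537 -0.216  0.079] [-26.9 -26.8 -46.2  30.7  10.7  77.5] 0.0 0.0
49 [ 0.536 -0.215  0.078] [-26.9 -27.  -46.5  30.7  10.7  77.4] 0.0 0.0
60 [ 0.552 -0.218  0.089] [-24.9 -16.5 -32.7  44.5   7.1  77.5] 0.0 0.0
70 [ 0.568 -0.221  0.097] [-23.2  -5.9 -19.6  56.8   4.3  78. ] 0.0 0.0
80 [ 0.585 -0.224  0.101] [-21.9   5.3  -5.8  69.    2.   78.8] 0.0 0.0
90 [ 0.602 -0.228  0.103] [-20.7  17.4   9.   81.6   0.   79.8] 0.0 0.0
```

Run:
```python
from kin import *
p=np.load("kin.npy");q=np.array(get_obs()["q"])
c=np.array([.534,-.215]);h=-10.5;u=rz(h)[:2,0]
for a,z in ((-80,.077),(-66,.063),(-52,.049),(-38,.035),(-20,.055),(-3,.0735)):
    pos=np.r_[c+u*a/1000,z];q,ep,er=ik(pos,pose((0,0,0),h,45)[1],p,q);print(pos.round(4),q.round(1),round(ep,1),round(er,1))
A=cur()
rows(A,pose(np.r_[c-u*.080,.077],h,45),0.576,4)
c=camera("wrist");save(c,"w3.png");
c=camera("top");save(c,"t3.png",(290,150,470,270),4.4);
```

```text
[ 0.4553 -0.2004  0.077 ] [-31.9 -45.7 -58.2  34.5  15.   74.5] 0.0 0.0
[ 0.4691 -0.203   0.063 ] [-31.  -42.1 -58.3  30.8  14.4  75.2] 0.0 0.0
[ 0.4829 -0.2055  0.049 ] [-30.2 -38.4 -58.2  27.   13.8  75.8] 0.0 0.0
[ 0.4966 -0.2081  0.035 ] [-29.4 -34.6 -57.9  23.2  13.3  76.4] 0.0 0.0
[ 0.5143 -0.2114  0.055 ] [-28.5 -32.4 -54.5  24.4  12.6  77. ] 0.0 0.0
[ 0.5311 -0.2145  0.0735] [-27.7 -30.4 -51.2  25.5  12.1  77.6] 0.0 0.0
[[0.576, [-0.2, -0.23, 0.43], [0.0, -0.5, -0.2]], [0.576, [-0.2, -0.23, 0.44], [0.0, -0.5, -0.2]], [0.576, [-0.19, -0.23, 0.44], [0.0, -0.5, -0.2]], [0.576, [-0.19, -0.23, 0.44], [0.0, -0.5, -0.2]]]
```

View pics/w3.png

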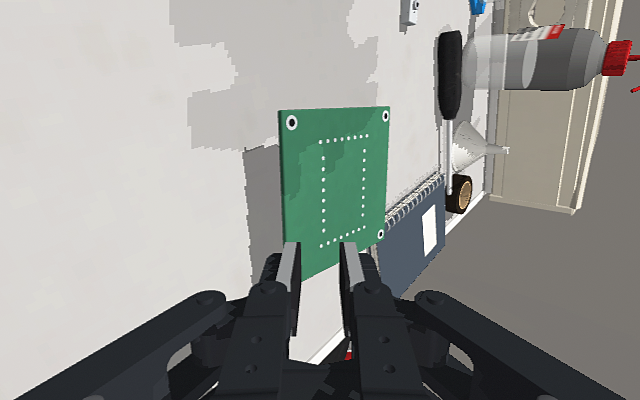

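View pics/t3.png

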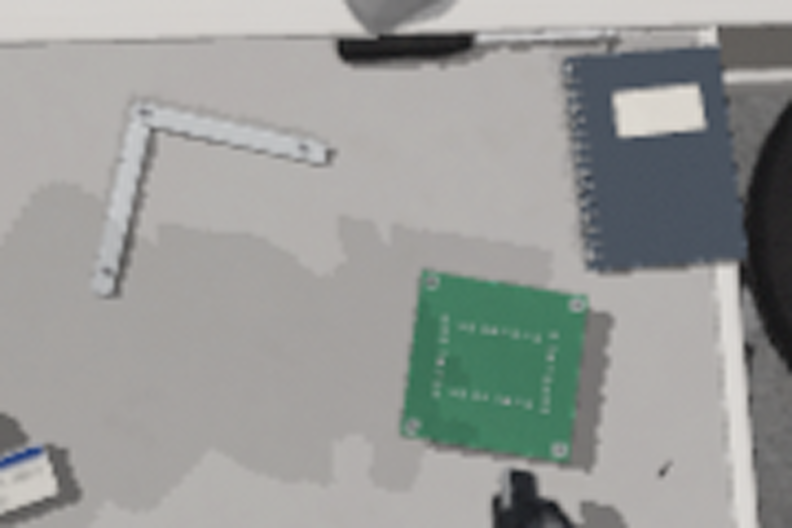

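Run:
```python
from h import *
c=camera("wrist")
g=c["img"].astype(int);m=((g[...,1]>g[...,0]+30)&(g[...,1]>g[...,2]+20)).astype(np.uint8)
m=cv2.morphologyEx(m,cv2.MORPH_CLOSE,np.ones((7,7)))
ys,xs=np.nonzero(m)
P=unproj(c,np.c_[xs,ys]*1.0,.036)[:,:2]*1000
print(len(P),cv2.minAreaRect(P.astype(np.float32)))
print(unproj(c,[(279.5,108.5),(389,106),(284,279)],.036)[:,:2].round(4))
```

```text
14991 ((534.0536499023438, -215.69363403320312), (109.9728012084961, 111.64250946044922), 79.27409362792969)
[[ 0.4943 -0.1523]
 [ 0.6054 -0.174 ]
 [ 0.4732 -0.2556]]
```

Request:
play_rows --rows '[[0.576, [-0.2, -0.23, 0.43], [0, -0.5, -0.2]], [0.576, [-0.2, -0.23, 0.44], [0, -0.5, -0.2]], [0.576, [-0.2, -0.23, 0.44], [0, -0.5, -0.2]], [0.576, [-0.2, -0.23, 0.44], [0, -0.5, -0.2]], [0.576, [0, 0, 0], [0, 0, 0]]]'

```text
time: 4.7
ee_pos: [0.459, -0.2022, 0.0842]
tcp_rot: [179.4, -45.3, -9.9]
wrist_force: [0.3, -0.7, -0.0]
opening: 0.0363
```

Run:
```python
from h import *
st();A=cur();c=np.array([.534,-.2155]);h=-10.6;u=R.from_euler('z',h,degrees=True).as_matrix()[:2,0]
rows(A,pose(np.r_[c-u*.038,.035],h,45),0.576,8)
```

```text
t 4.7 pos [ 0.459  -0.2022  0.0842] rpy [179.4 -45.3  -9.9] hp [-10.8  44.7] F [ 0.3 -0.7 -0. ] T [ 0.19  0.65 -0.03] op 0.0363 q [-31.78 -45.38 -57.44  34.62  14.76  74.27]
[[0.576, [-0.1, -0.01, 0.77], [0.0, 0.0, 0.1]], [0.576, [-0.1, -0.01, 0.77], [0.0, 0.0, 0.1]], [0.576, [-0.1, -0.01, 0.77], [0.0, 0.0, 0.1]], [0.576, [-0.1, -0.01, 0.77], [0.0, 0.0, 0.1]], [0.576, [-0.1, -0.01, 0.77], [0.0, 0.0, 0.1]], [0.576, [-0.1, -0.01, 0.77], [0.0, 0.0, 0.1]], [0.576, [-0.1, -0.01, 0.77], [0.0, 0.0, 0.1]], [0.576, [-0.1, -0.01, 0.77], [0.0, 0.0, 0.1]]]
```

Request:
play_rows --rows '[[0.576, [-0.4, 0, 0], [0, 0, 0]], [0.576, [-0.4, 0, 0.3], [0, 0, 0]], [0.576, [0, 0, 0.8], [0, 0, 0]], [0.576, [0, 0, 0.8], [0, 0, 0]], [0.576, [0, 0, 0.8], [0, 0, 0]], [0.576, [0, 0, 0.8], [0, 0, 0]]]'

```text
time: 5.3
ee_pos: [0.4792, -0.2063, 0.052]
tcp_rot: [179.3, -45.4, -9.9]
wrist_force: [-0.6, 0.2, -0.2]
opening: 0.0361
```

```bash
cat >> h.py <<'E'
def go(pos,h,p,claw,n): 
    st();rows(cur(),pose(pos,h,p),claw,n)
E
python3 - <<'E'
from h import *
c=np.array([.534,-.2155]);h=-10.6;u=R.from_euler('z',h,degrees=True).as_matrix()[:2,0]
go(np.r_[c-u*.038,.035],h,45,0.576,4)
c=camera("wrist");save(c,"w4.png");c=camera("side");save(c,"s4.png",(320,130,420,200),8)
E
```

```text
t 5.3 pos [ 0.4792 -0.2063  0.052 ] rpy [179.3 -45.4  -9.9] hp [-10.8  44.6] F [-0.6  0.2 -0.2] T [ 0.19  0.61 -0.04] op 0.0361 q [-30.54 -39.61 -58.61  27.38  13.89  75.21]
[[0.576, [0.01, -0.03, 0.61], [0.0, -0.1, 0.1]], [0.576, [0.01, -0.03, 0.61], [0.0, -0.1, 0.1]], [0.576, [0.01, -0.03, 0.61], [0.0, -0.1, 0.1]], [0.576, [0.01, -0.03, 0.61], [0.0, -0.1, 0.1]]]
```

View pics/w4.png

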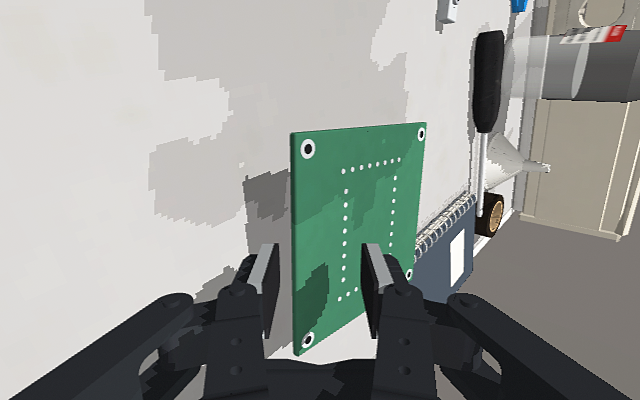

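View pics/s4.png

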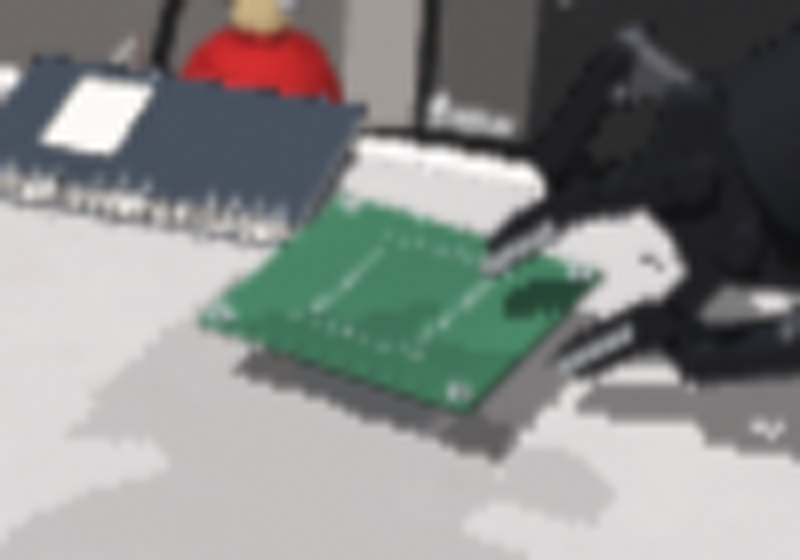

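The fingers straddle the near edge: upper finger above the plate (w4 ≈ (372,280)) and lower finger below and outside the edge (≈(268,280)). I keep going in.

Request:
play_rows --rows '[[0.576, [0, 0, 0.6], [0, 0, 0]], [0.576, [0, 0, 0.7], [0, 0, 0]], [0.576, [0, 0, 0.7], [0, 0, 0]], [0.576, [0, 0, 0.5], [0, 0, 0]]]'

```text
time: 5.8
ee_pos: [0.4978, -0.2097, 0.0327]
tcp_rot: [179.4, -45.3, -9.9]
wrist_force: [-1.1, -0.8, -0.7]
opening: 0.0363
```

Run:
```python
from h import *
c=np.array([.534,-.2155]);h=-10.6;u=R.from_euler('z',h,degrees=True).as_matrix()[:2,0]
go(np.r_[c-u*.001,.0735],h,45,0.576,12)
c=camera("wrist");save(c,"w5.png");c=camera("side");save(c,"s5.png",(320,130,420,200),8)
```

```text
t 5.8 pos [ 0.4978 -0.2097  0.0327] rpy [179.4 -45.3  -9.9] hp [-10.8  44.7] F [-1.1 -0.8 -0.7] T [0.11 0.65 0.04] op 0.0363 q [-29.48 -34.26 -58.2   22.32  13.18  75.99]
[[0.576, [0.45, 0.0, -0.03], [0.0, 0.0, 0.0]], [0.576, [0.45, 0.0, -0.03], [0.0, 0.0, 0.0]], [0.576, [0.45, 0.0, -0.03], [0.0, 0.0, 0.0]], [0.576, [0.45, 0.0, -0.03], [0.0, 0.0, 0.0]], [0.576, [0.45, -0.01, -0.03], [0.0, 0.0, 0.0]], [0.576, [0.45, -0.01, -0.03], [0.0, 0.0, 0.0]], [0.576, [0.45, -0.01, -0.03], [0.0, 0.0, 0.0]], [0.576, [0.45, -0.01, -0.03], [0.0, 0.0, 0.0]], [0.576, [0.45, -0.01, -0.03], [0.0, 0.0, 0.0]], [0.576, [0.45, -0.01, -0.03], [0.0, 0.0, 0.0]], [0.576, [0.45, -0.01, -0.03], [0.0, 0.0, 0.0]], [0.576, [0.45, -0.01, -0.03], [0.0, 0.0, 0.0]]]
```

View pics/s5.png

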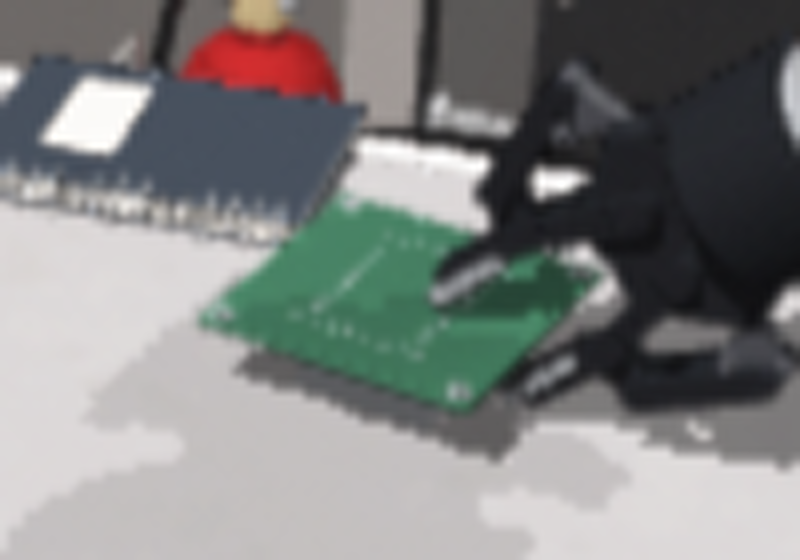

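Request:
play_rows --rows '[[0.576, [0.45, 0, 0], [0, 0, 0]], [0.576, [0.45, 0, 0], [0, 0, 0]], [0.576, [0.45, 0, 0], [0, 0, 0]], [0.576, [0.45, 0, 0], [0, 0, 0]], [0.576, [0.45, 0, 0], [0, 0, 0]], [0.576, [0.45, 0, 0], [0, 0, 0]], [0.576, [0.45, 0, 0], [0, 0, 0]], [0.576, [0.45, 0, 0], [0, 0, 0]]]'

```text
time: 6.7
ee_pos: [0.5246, -0.2144, 0.061]
tcp_rot: [179.4, -45.3, -9.9]
wrist_force: [-0.7, -0.1, -0.3]
opening: 0.036
```

Run:
```python
from h import *
c=np.array([.534,-.2155]);h=-10.6;u=R.from_euler('z',h,degrees=True).as_matrix()[:2,0]
go(np.r_[c-u*.001,.0735],h,45,0.576,4)
c=camera("wrist");save(c,"w6.png");c=camera("side");save(c,"s6.png",(320,130,420,200),8)
```

```text
t 6.7 pos [ 0.5246 -0.2144  0.061 ] rpy [179.4 -45.3  -9.9] hp [-10.8  44.7] F [-0.7 -0.1 -0.3] T [0.2  0.67 0.04] op 0.036 q [-28.1  -31.   -53.19  23.84  12.22  77.01]
[[0.576, [0.37, -0.01, -0.07], [0.0, -0.1, 0.1]], [0.576, [0.37, -0.01, -0.07], [0.0, -0.1, 0.1]], [0.576, [0.37, -0.01, -0.07], [0.0, -0.1, 0.1]], [0.576, [0.37, -0.02, -0.07], [0.0, -0.1, 0.1]]]
```

View pics/s6.png

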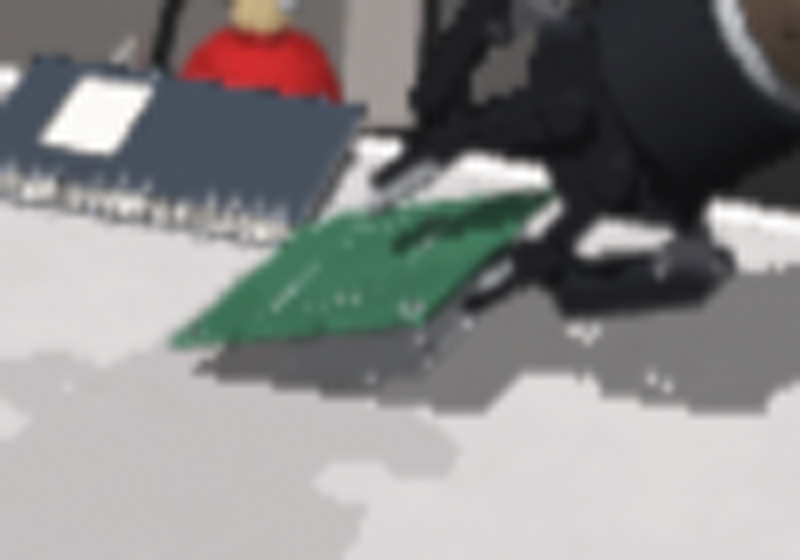

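View pics/w6.png

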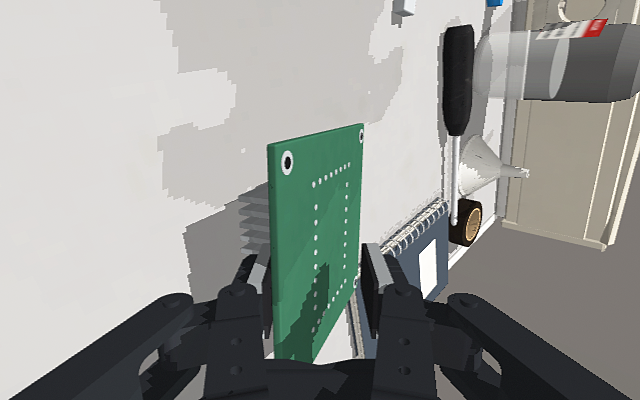

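Request:
play_rows --rows '[[0.576, [0.45, 0, -0.07], [0, 0, 0]], [0.576, [0.45, 0, -0.07], [0, 0, 0]], [0.576, [0.45, 0, -0.07], [0, 0, 0]], [0.576, [0.4, 0, -0.07], [0, 0, 0]]]'

```text
time: 7.2
ee_pos: [0.5353, -0.2162, 0.076]
tcp_rot: [179.4, -45.3, -9.9]
wrist_force: [0.5, 0.3, 0.2]
opening: 0.0361
```

Run:
```python
from h import *
c=np.array([.534,-.2155]);h=-10.6;u=R.from_euler('z',h,degrees=True).as_matrix()[:2,0]
go(np.r_[c-u*.001,.0735],h,45,0.576,1)
c=camera("wrist");save(c,"w7.png");c=camera("side");save(c,"s7.png",(320,130,420,200),8)
```

```text
t 7.2 pos [ 0.5353 -0.2162  0.076 ] rpy [179.4 -45.3  -9.9] hp [-10.8  44.7] F [0.5 0.3 0.2] T [ 0.1   0.64 -0.01] op 0.0361 q [-27.59 -29.93 -50.84  25.07  11.86  77.38]
[[0.576, [-0.34, -0.05, 0.01], [0.1, -0.3, 0.5]]]
```

View pics/s7.png

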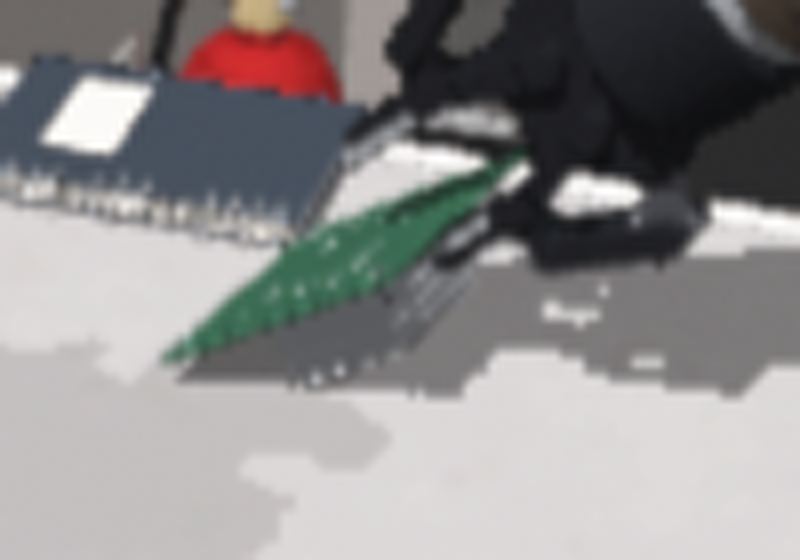

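View pics/w7.png

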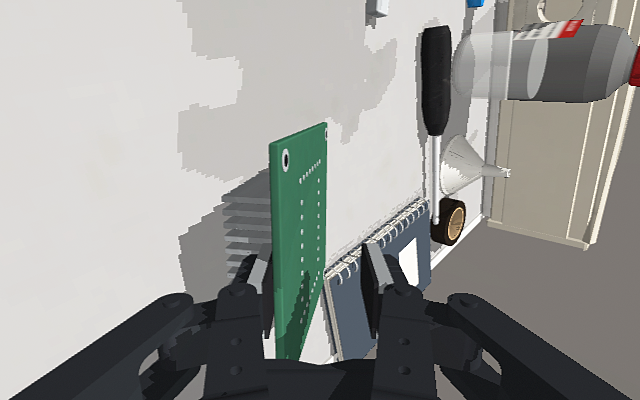

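Request:
play_rows --rows '[[0.65, [-0.2, 0, 0], [0, 0, 0]], [0.72, [-0.2, 0, 0], [0, 0, 0]], [0.8, [0, 0, 0], [0, 0, 0]], [0.86, [0, 0, 0], [0, 0, 0]], [0.92, [0, 0, 0], [0, 0, 0]], [0.98, [0, 0, 0], [0, 0, 0]], [1.0, [0, 0, 0], [0, 0, 0]], [1.0, [0, 0, 0], [0, 0, 0]]]' --newtons 25

```text
time: 8.1
ee_pos: [0.5326, -0.2157, 0.0735]
tcp_rot: [179.4, -45.4, -9.9]
wrist_force: [0.2, 0.9, -0.0]
opening: 0.0032
```

Run:
```python
from h import *
st()
c=camera("wrist");save(c,"w8.png");c=camera("side");save(c,"s8.png",(320,130,420,200),8)
```

```text
t 8.1 pos [ 0.5326 -0.2157  0.0735] rpy [179.4 -45.4  -9.9] hp [-10.8  44.6] F [ 0.2  0.9 -0. ] T [ 0.18  0.61 -0.01] op 0.0032 q [-27.73 -30.34 -51.41  24.83  11.99  77.28]
```

View pics/s8.png

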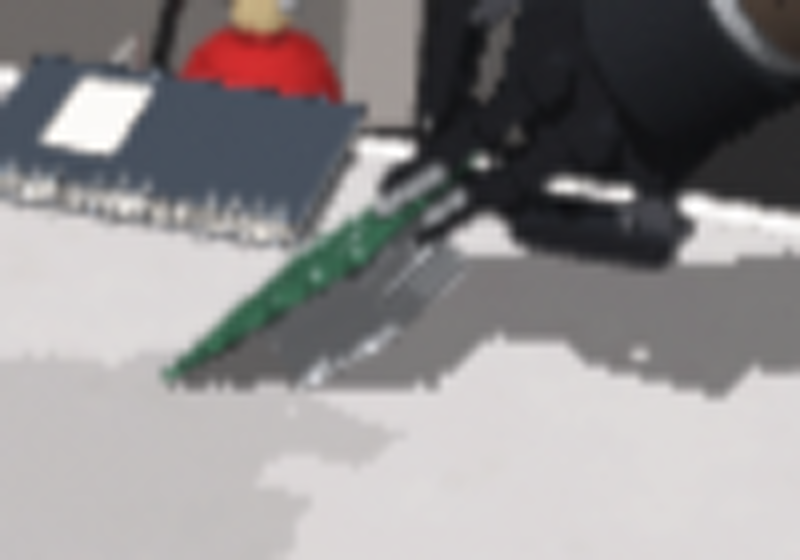

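View pics/w8.png

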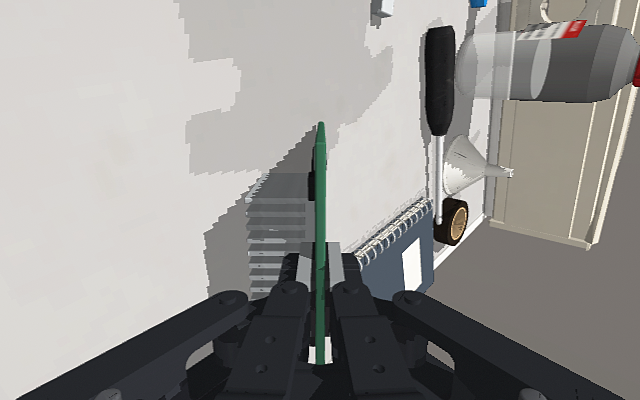

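Run:
```python
from h import *
c=camera("wrist");pos,M=cur()
for s in (-25,-20,-15,-10,-5,0):
    P=[pos+M@np.array([0,y,s+a])/1000 for y in(-55,55) for a in (0,110)]
    print(s,proj(c,P).round(0).tolist(), "far edge z",[round(x[2]*1000,1) for x in P])
```

```text
-25 [[317.0, 147.0], [319.0, 123.0], [318.0, 426.0], [319.0, 283.0]] far edge z [np.float64(90.6), np.float64(13.3), np.float64(91.5), np.float64(14.2)]
-20 [[317.0, 145.0], [319.0, 122.0], [318.0, 415.0], [319.0, 280.0]] far edge z [np.float64(87.1), np.float64(9.8), np.float64(88.0), np.float64(10.7)]
-15 [[318.0, 143.0], [319.0, 122.0], [318.0, 404.0], [319.0, 276.0]] far edge z [np.float64(83.6), np.float64(6.3), np.float64(84.4), np.float64(7.2)]
-10 [[318.0, 142.0], [319.0, 121.0], [318.0, 395.0], [319.0, 273.0]] far edge z [np.float64(80.1), np.float64(2.8), np.float64(80.9), np.float64(3.6)]
-5 [[318.0, 140.0], [319.0, 121.0], [318.0, 386.0], [319.0, 270.0]] far edge z [np.float64(76.6), np.float64(-0.7), np.float64(77.4), np.float64(0.1)]
0 [[318.0, 138.0], [319.0, 121.0], [318.0, 377.0], [319.0, 267.0]] far edge z [np.float64(73.1), np.float64(-4.2), np.float64(73.9), np.float64(-3.4)]
```

Run:
```python
from h import *
c=camera("side");pos,M=cur()
g=c["img"].astype(int);m=(g[...,1]>g[...,0]+25)&(g[...,1]>g[...,2]+10)
m[:130]=0;m[200:]=0;m[:,:320]=0;m[:,420:]=0
ys,xs=np.nonzero(m);i=np.argmin(xs-ys*0.0);print("leftmost",xs.min(),ys[xs==xs.min()],"lowest",ys.max(),xs[ys==ys.max()])
for s in (-25,-20,-15,-10,-5,0):
    P=[pos+M@np.array([0,y,s+a])/1000 for y in(-55,55) for a in (0,110)]
    # heat sink bottom far edge ends
    Q=[pos+M@np.array([-34,y,s+a])/1000 for y in(-27,27) for a in (28,82)]
    print(s,proj(c,P).round(1).tolist(),"hs",proj(c,Q).round(1).tolist(),[round(q[2]*1000,1) for q in Q])
save(c,"s9.png",(330,140,400,190),11)
```

```text
leftmost 341 [176] lowest 176 [341 342]
-25 [[367.3, 159.4], [342.2, 175.0], [385.2, 143.0], [360.3, 158.8]] hs [[372.3, 168.9], [359.8, 176.2], [380.9, 160.6], [368.4, 167.9]] [np.float64(47.0), np.float64(9.0), np.float64(47.4), np.float64(9.4)]
-20 [[366.1, 160.2], [341.1, 175.6], [384.0, 143.8], [359.2, 159.4]] hs [[371.1, 169.6], [358.7, 176.8], [379.7, 161.3], [367.3, 168.6]] [np.float64(43.5), np.float64(5.5), np.float64(43.9), np.float64(5.9)]
-15 [[364.9, 160.9], [340.1, 176.3], [382.7, 144.5], [358.2, 160.1]] hs [[369.9, 170.3], [357.6, 177.5], [378.5, 162.0], [366.2, 169.3]] [np.float64(39.9), np.float64(2.0), np.float64(40.4), np.float64(2.4)]
-10 [[363.7, 161.7], [339.0, 176.9], [381.6, 145.3], [357.1, 160.7]] hs [[368.8, 171.0], [356.5, 178.1], [377.3, 162.7], [365.1, 169.9]] [np.float64(36.4), np.float64(-1.5), np.float64(36.8), np.float64(-1.1)]
-5 [[362.5, 162.4], [338.0, 177.5], [380.4, 146.0], [356.1, 161.4]] hs [[367.6, 171.6], [355.4, 178.7], [376.2, 163.4], [364.0, 170.5]] [np.float64(32.9), np.float64(-5.0), np.float64(33.3), np.float64(-4.6)]
0 [[361.3, 163.1], [336.9, 178.2], [379.2, 146.8], [355.1, 162.0]] hs [[366.4, 172.3], [354.3, 179.4], [375.0, 164.1], [363.0, 171.2]] [np.float64(29.4), np.float64(-8.5), np.float64(29.8), np.float64(-8.1)]
```

View pics/s9.png

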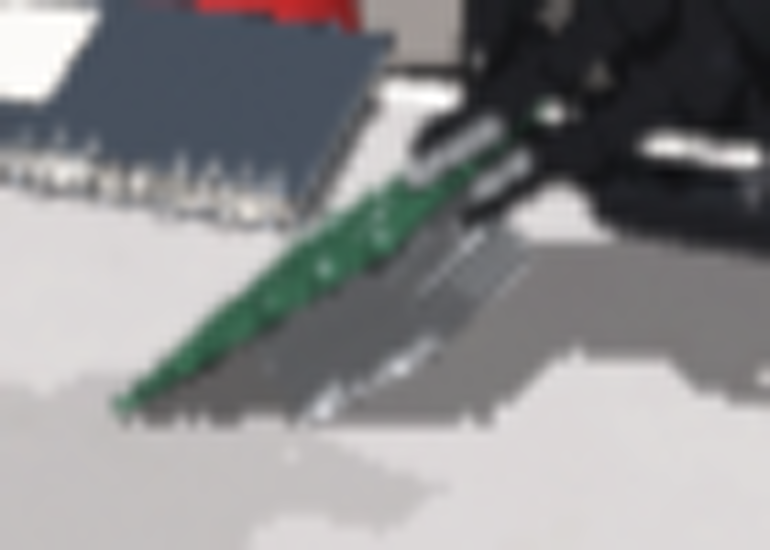

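Request:
play_rows --rows '[[1.0, [-0.1, 0, 0.1], [0, 0, 0]], [1.0, [0, 0, 0], [0, 0, 0]]]'

```text
time: 8.5
ee_pos: [0.5333, -0.2161, 0.0736]
tcp_rot: [179.3, -45.5, -9.8]
wrist_force: [-0.6, -0.4, -1.4]
opening: 0.0032
```

Run:
```python
from h import *
st()
for i in range(3): camera("side"); o=get_obs(); print(o["wrist_force"].round(2),o["torque"].round(2))
```

```text
t 8.5 pos [ 0.5333 -0.2161  0.0736] rpy [179.3 -45.5  -9.8] hp [-10.8  44.5] F [-0.6 -0.4 -1.4] T [ 0.18  0.73 -0.01] op 0.0032 q [-27.74 -30.28 -51.46  24.58  12.    77.28]
[ 0.87 -0.84  0.94] [-0.    0.43 -0.06]
[-0.03 -0.12  1.42] [ 0.05  0.42 -0.05]
[ 0.13 -0.78  0.94] [ 0.03  0.4  -0.06]
```

Request:
play_rows --rows '[[1.0, [-0.2, 0, 0.2], [0, 0, 0]], [1.0, [-0.1, 0, 0.1], [0, 0, 0]]]'

```text
time: 8.85
ee_pos: [0.5351, -0.2171, 0.0733]
tcp_rot: [179.2, -45.9, -9.7]
wrist_force: [-1.3, 0.4, 2.3]
opening: 0.0037
```

Run:
```python
from h import *
st()
for i in range(2): camera("side"); o=get_obs(); print(o["ee_pos"].round(4),o["wrist_force"].round(2),o["torque"].round(2))
```

```text
t 8.85 pos [ 0.5351 -0.2171  0.0733] rpy [179.2 -45.9  -9.7] hp [-10.9  44.1] F [-1.3  0.4  2.3] T [0.28 0.62 0.12] op 0.0037 q [-27.76 -30.12 -51.62  23.88  12.03  77.28]
[ 0.5352 -0.2171  0.0732] [-2.74  0.65  6.35] [ 0.    0.12 -0.04]
[ 0.5352 -0.2171  0.0732] [-1.71  1.3   5.87] [ 0.07  0.07 -0.06]
```

```bash
cat >> h.py <<'E'
def way(P2,h,phi,d=97.5,down=0.8):
    u=np.r_[R.from_euler('z',h,degrees=True).as_matrix()[:2,0],0];z=np.array([0,0,1.]);a=np.radians(phi)
    # before 90 underside corner touches, after 90 upper corner
    n=np.sin(a)*u+np.cos(a)*z
    off=2 if phi<=90 else -2
    return np.r_[P2,0]+(-d*np.cos(a)*u+d*np.sin(a)*z+off*n-down*z)/1000
def path(poses,claw):
    P=cur();out=[]
    for Q in poses:
        s,t=delta(P,Q);out.append([claw,[round(v,2)+0 for v in s],[round(v,1)+0 for v in t]]);P=Q
    print(json.dumps(out))
E
python3 - <<'E'
from h import *
st();pos,M=cur();h=-10.8;u=R.from_euler('z',h,degrees=True).as_matrix()[:2,0]
pv=pos[:2]+u*.0258;P2=pv+u*.0425;print(pv,P2)
def w1(phi,d=12.5):
    a=np.radians(phi);x=-(82-d)*np.cos(a)+34*np.sin(a);z=(82-d)*np.sin(a)+34*np.cos(a);return np.r_[pv+u*x/1000,z/1000-.0008]
print(w1(44.1),w1(49),way(P2,h,49))
path([pose(w1(f),h,f) for f in (46,48,49)]+[pose(way(P2,h,f),h,f) for f in (51,54,57,60)],1.0)
E
```

```text
t 8.95 pos [ 0.5352 -0.2171  0.0732] rpy [179.2 -45.9  -9.7] hp [-10.9  44.1] F [-1.7  1.3  5.9] T [ 0.07  0.07 -0.06] op 0.0035 q [-27.76 -30.11 -51.63  23.87  12.04  77.28]
[ 0.56050382 -0.22190531] [ 0.60225103 -0.22986901]
[ 0.53472002 -0.21698678  0.07198223] [ 0.54092097 -0.21816968  0.07395832] [ 0.54090097 -0.21816586  0.0740963 ]
[[1.0, [0.11, 0.0, 0.17], [0.1, -1.9, 0.7]], [1.0, [0.24, 0.0, 0.12], [0.0, -2.0, 0.0]], [1.0, [0.12, 0.0, 0.06], [0.0, -1.0, 0.0]], [1.0, [0.35, 0.0, 0.0], [0.0, -2.0, 0.0]], [1.0, [0.51, 0.0, 0.02], [0.0, -3.0, 0.0]], [1.0, [0.51, 0.0, 0.02], [0.0, -3.0, 0.0]], [1.0, [0.51, 0.0, 0.02], [0.0, -3.0, 0.0]]]
```

Request:
play_rows --rows '[[1.0, [0.1, 0, 0.1], [0, -1.9, 0]], [1.0, [0.24, 0, 0.12], [0, -2, 0]], [1.0, [0.12, 0, 0.06], [0, -1, 0]], [1.0, [0.35, 0, 0], [0, -2, 0]], [1.0, [0.51, 0, 0.02], [0, -3, 0]], [1.0, [0.51, 0, 0.02], [0, -3, 0]], [1.0, [0.51, 0, 0.02], [0, -3, 0]]]' --newtons 40

```text
time: 9.65
ee_pos: [0.5559, -0.221, 0.0864]
tcp_rot: [179.3, -29.7, -10.0]
wrist_force: [1.7, -0.4, 1.4]
opening: 0.0032
```

Run:
```python
from h import *
st();h=-10.8;P2=np.array([.60225,-.22987])
pos,M=cur();f=hp(M)[1];print("expected",way(P2,h,f))
c=camera("side");save(c,"s10.png",(320,120,420,195),8);st()
path([pose(way(P2,h,f),h,f) for f in (63,66,70,74,78,82)],1.0)
```

```text
t 9.65 pos [ 0.5559 -0.221   0.0864] rpy [179.3 -29.7 -10. ] hp [-11.4  60.3] F [ 1.7 -0.4  1.4] T [ 0.13 -0.02 -0.  ] op 0.0032 q [-24.67 -15.47 -32.14  44.31   6.55  77.23]
expected [ 0.55651966 -0.22114647  0.08489064]
t 9.7 pos [ 0.5574 -0.2214  0.0879] rpy [179.3 -29.6 -10. ] hp [-11.4  60.3] F [-1.3  0.8 -0. ] T [0.15 0.72 0.03] op 0.0032 q [-24.63 -15.26 -31.8   44.47   6.5   77.24]
[[1.0, [0.23, -0.01, 0.24], [0.3, -2.6, 0.7]], [1.0, [0.51, 0.0, 0.02], [0.0, -3.0, 0.0]], [1.0, [0.68, 0.0, 0.04], [0.0, -4.0, 0.0]], [1.0, [0.68, 0.0, 0.04], [0.0, -4.0, 0.0]], [1.0, [0.68, 0.0, 0.04], [0.0, -4.0, 0.0]], [1.0, [0.68, 0.0, 0.04], [0.0, -4.0, 0.0]]]
```

View pics/s10.png

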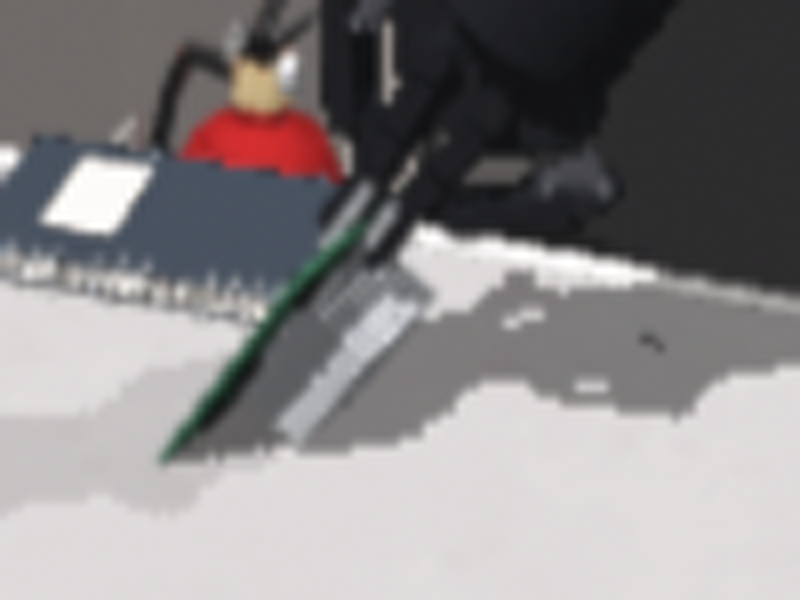

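Request:
play_rows --rows '[[1.0, [-0.1, 0, 0.2], [0, 0, 0]], [1.0, [-0.1, 0, 0.2], [0, 0, 0]]]'

```text
time: 9.9
ee_pos: [0.5592, -0.2232, 0.086]
tcp_rot: [179.1, -29.9, -10.0]
wrist_force: [-14.3, -0.7, 24.9]
opening: 0.0034
```

Run:
```python
from h import *
st();camera("side");st();h=-10.8;P2=np.array([.60225,-.22987])
pos,M=cur();f=hp(M)[1];print("expected",way(P2,h,f,down=0))
```

```text
t 9.9 pos [ 0.5592 -0.2232  0.086 ] rpy [179.1 -29.9 -10. ] hp [-11.7  60. ] F [-14.3  -0.7  24.9] T [-0.25  0.47 -0.38] op 0.0034 q [-24.67 -15.12 -32.02  43.78   6.41  77.24]
t 9.95 pos [ 0.5591 -0.223   0.0858] rpy [179.2 -30.  -10. ] hp [-11.7  60. ] F [-3.  -3.6  9.6] T [-0.46 -0.33 -0.33] op 0.0033 q [-24.67 -15.14 -32.06  43.75   6.44  77.24]
expected [ 0.55611503 -0.22106928  0.08546556]
```

```bash
cat >> h.py <<'E'
def P2now(d=97.8):
    pos,M=cur();h,f=hp(M);w=way(np.zeros(2),h,f,d,0);return pos[:2]-w[:2],h,f,(pos[2]-w[2])*1000
def arc(phis,h,claw=1.0,d=97.8,bias=1.0):
    P2,h0,f0,dz=P2now(d);print("P2",P2.round(4),"h",round(h0,1),"phi",round(f0,1),"z excess mm",round(dz,1))
    P=cur();P=(np.r_[P[0][:2],P[0][2]-dz/1000],P[1]);out=[]
    for f in phis:
        Q=pose(way(P2,h,f,d,0),h,f);s,t=delta(P,Q);s=s+P[1].T@np.array([0,0,-bias/10]);out.append([claw,[round(v,2)+0 for v in s],[round(v,1)+0 for v in t]]);P=Q
    print(json.dumps(out))
E
python3 - <<'E'
from h import *
arc((63,66,70,74,78),-11.5)
E
```

```text
P2 [ 0.6053 -0.2325] h -11.7 phi 60.0 z excess mm 0.1
[[1.0, [0.46, 0.03, 0.11], [0.1, -3.0, 1.3]], [1.0, [0.47, 0.0, 0.11], [0.0, -3.0, 0.0]], [1.0, [0.64, 0.0, 0.13], [0.0, -4.0, 0.0]], [1.0, [0.65, 0.0, 0.13], [0.0, -4.0, 0.0]], [1.0, [0.65, 0.0, 0.13], [0.0, -4.0, 0.0]]]
```

Request:
play_rows --rows '[[1.0, [0.46, 0.03, 0.11], [0.1, -3, 0.5]], [1.0, [0.47, 0, 0.11], [0, -3, 0]], [1.0, [0.64, 0, 0.13], [0, -4, 0]], [1.0, [0.65, 0, 0.13], [0, -4, 0]], [1.0, [0.65, 0, 0.13], [0, -4, 0]]]'

```text
time: 10.45
ee_pos: [0.5877, -0.2289, 0.0965]
tcp_rot: [179.6, -12.4, -10.8]
wrist_force: [-2.1, 1.1, 8.9]
opening: 0.0034
```

Run:
```python
from h import *
st();arc((82,86,90),-11.5);camera("side");st();arc((82,86,90),-11.5)
```

```text
t 10.45 pos [ 0.5877 -0.2289  0.0965] rpy [179.6 -12.4 -10.8] hp [-12.5  77.6] F [-2.1  1.1  8.9] T [0.24 0.32 0.18] op 0.0034 q [-22.18   3.73  -8.44  65.61   2.06  78.86]
P2 [ 0.6063 -0.2331] h -12.5 phi 77.6 z excess mm 0.6
[[1.0, [0.73, 0.04, 0.14], [0.3, -4.4, 0.7]], [1.0, [0.67, 0.0, 0.14], [0.0, -4.0, 0.0]], [1.0, [0.67, 0.0, 0.14], [0.0, -4.0, 0.0]]]
t 10.5 pos [ 0.5894 -0.2294  0.0967] rpy [179.6 -12.2 -10.8] hp [-12.7  77.8] F [-3.9  0.9  1.8] T [ 0.06  0.28 -0.06] op 0.0034 q [-22.13   4.1   -7.99  65.83   2.    78.88]
P2 [ 0.6077 -0.2335] h -12.7 phi 77.8 z excess mm 0.7
[[1.0, [0.7, 0.05, 0.14], [0.3, -4.2, 0.7]], [1.0, [0.67, 0.0, 0.14], [0.0, -4.0, 0.0]], [1.0, [0.67, 0.0, 0.14], [0.0, -4.0, 0.0]]]
```

Request:
play_rows --rows '[[1.0, [0.6, 0.03, 0.14], [0.2, -4.2, 0.4]], [1.0, [0.6, 0, 0.14], [0, -4, 0]], [1.0, [0.6, 0, 0.14], [0, -4, 0]], [1.0, [0, 0, 0.1], [0, 0, 0]]]'

```text
time: 10.9
ee_pos: [0.6103, -0.234, 0.0979]
tcp_rot: [179.9, -0.3, -11.2]
wrist_force: [-1.1, 0.9, 11.9]
opening: 0.0033
```

Run:
```python
from h import *
st();print(P2now())
c=camera("top");save(c,"t11.png",(290,150,470,270),4.4);c=camera("side");save(c,"s11.png",(260,110,420,215),5);st()
```

```text
t 10.9 pos [ 0.6103 -0.234   0.0979] rpy [179.9  -0.3 -11.2] hp [-31.4  89.7] F [-1.1  0.9 11.9] T [ 0.1   0.42 -0.03] op 0.0033 q [-2.095e+01  1.845e+01  9.800e+00  8.103e+01 -6.000e-02  8.027e+01]
(array([ 0.60908654, -0.23320375]), np.float64(-31.367235637720555), np.float64(89.67248096682019), np.float64(0.0647075504205813))
t 11.0 pos [ 0.6094 -0.2338  0.0978] rpy [179.9  -0.4 -11.2] hp [-25.9  89.6] F [1.9 0.9 8.3] T [-0.04 -0.44 -0.  ] op 0.0034 q [-2.098e+01  1.823e+01  9.520e+00  8.088e+01 -4.000e-02  8.026e+01]
```

View pics/t11.png

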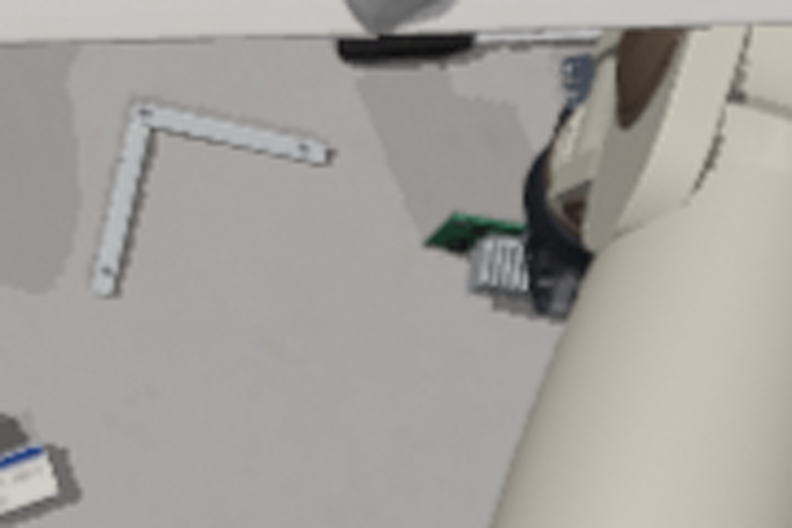

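View pics/s11.png

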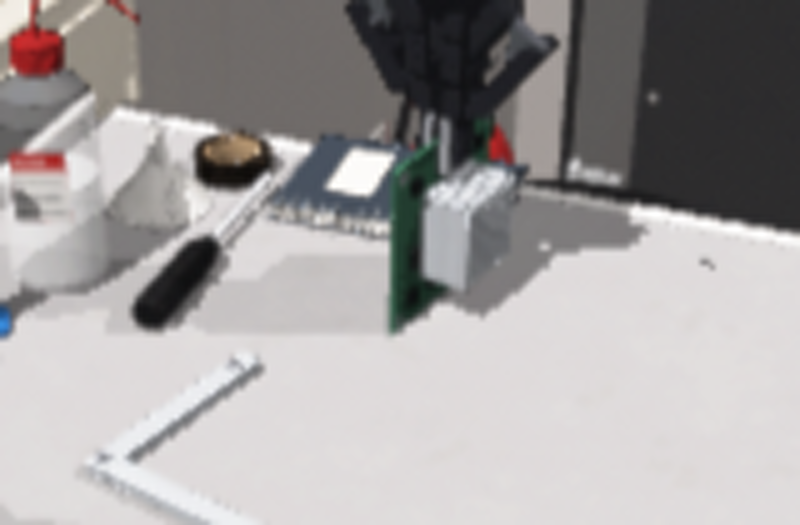

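Run:
```python
from h import *
A=cur();A0=(np.r_[A[0][:2],.0978],A[1])
B=pose((.543,-.046,.0978),-14,90)
print(rows(A0,B,1.0,12,pr=False)[0]);print(rows(A0,B,1.0,12,pr=False)[-1])
```

```text
[1.0, [np.float64(-0.85), np.float64(-1.43), np.float64(-0.01)], [np.float64(0.0), np.float64(0.0), np.float64(0.2)]]
[1.0, [np.float64(-0.91), np.float64(-1.39), np.float64(0.0)], [np.float64(0.0), np.float64(0.0), np.float64(0.2)]]
```

Request:
play_rows --rows '[[1.0, [-0.5, -0.8, 0.08], [0, 0, 0.2]], [1.0, [-0.88, -1.4, 0.08], [0, 0, 0.2]], [1.0, [-0.88, -1.4, 0.08], [0, 0, 0.2]], [1.0, [-0.88, -1.4, 0.08], [0, 0, 0.2]], [1.0, [-0.88, -1.4, 0.08], [0, 0, 0.2]], [1.0, [-0.5, -0.8, 0.08], [0, 0, 0.2]]]'

```text
time: 11.6
ee_pos: [0.585, -0.1651, 0.1025]
tcp_rot: [178.8, -2.4, -13.1]
wrist_force: [0.3, 1.8, 0.0]
opening: 0.003
```

Run:
```python
from h import *
st();c=camera("side");save(c,"s12.png",(260,110,420,215),5);st()
A=cur()
B=pose((.543,-.046,A[0][2]),-14,90)
rows(A,B,1.0,8)
```

```text
t 11.6 pos [ 0.585  -0.1651  0.1025] rpy [178.8  -2.4 -13.1] hp [-39.5  87.3] F [0.3 1.8 0. ] T [ 0.71  0.06 -0.04] op 0.003 q [-1.526e+01  9.950e+00  8.000e-02  7.766e+01 -1.110e+00  8.787e+01]
t 11.65 pos [ 0.5846 -0.164   0.1023] rpy [178.9  -2.4 -13.1] hp [-38.9  87.4] F [ 0.6 -2.2  6.2] T [-0.37 -0.12 -0.03] op 0.003 q [-15.19   9.91   0.    77.68  -1.06  87.91]
[[1.0, [-0.84, -1.32, -0.06], [0.1, -0.3, 0.1]], [1.0, [-0.84, -1.32, -0.05], [0.1, -0.3, 0.1]], [1.0, [-0.85, -1.31, -0.05], [0.1, -0.3, 0.1]], [1.0, [-0.85, -1.31, -0.04], [0.1, -0.3, 0.1]], [1.0, [-0.85, -1.31, -0.03], [0.1, -0.3, 0.1]], [1.0, [-0.85, -1.31, -0.02], [0.1, -0.3, 0.1]], [1.0, [-0.86, -1.31, -0.02], [0.1, -0.3, 0.1]], [1.0, [-0.86, -1.31, -0.01], [0.1, -0.3, 0.1]]]
```

View pics/s12.png

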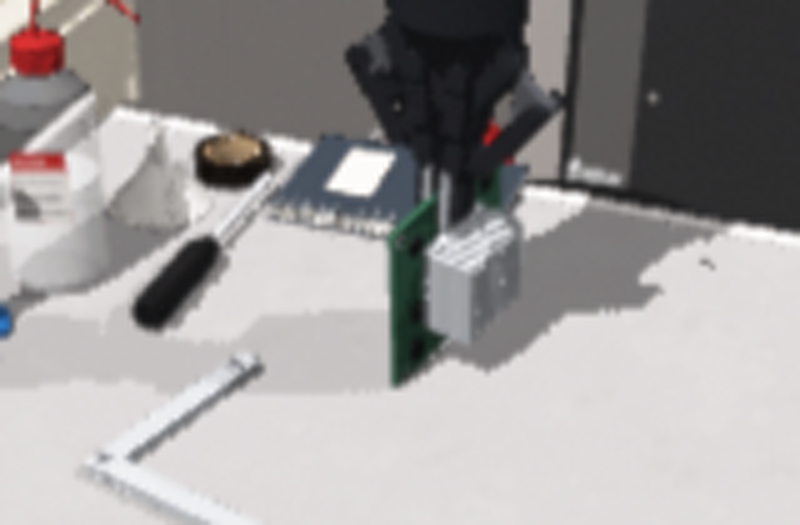

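Request:
play_rows --rows '[[1.0, [0, 0, 0.15], [0, -0.8, 0]], [1.0, [0, 0, 0.15], [0, -0.8, 0]]]'

```text
time: 11.85
ee_pos: [0.5859, -0.1648, 0.1019]
tcp_rot: [178.8, -1.2, -13.1]
wrist_force: [1.9, -2.0, 12.1]
opening: 0.0031
```

Run:
```python
from h import *
st();c=camera("side");save(c,"s13.png",(325,120,385,195),8);st()
c=camera("wrist");save(c,"w13.png")
```

```text
t 11.85 pos [ 0.5859 -0.1648  0.1019] rpy [178.8  -1.2 -13.1] hp [-56.4  88.3] F [ 1.9 -2.  12.1] T [-0.24 -0.62 -0.05] op 0.0031 q [-15.21  11.23   1.51  79.    -1.12  87.94]
t 11.9 pos [ 0.5861 -0.1649  0.1019] rpy [178.8  -1.2 -13.2] hp [-57.   88.3] F [ 0.2 -1.2 13.5] T [-0.06 -0.41 -0.11] op 0.0029 q [-15.21  11.29   1.58  79.04  -1.11  87.94]
```

View pics/s13.png

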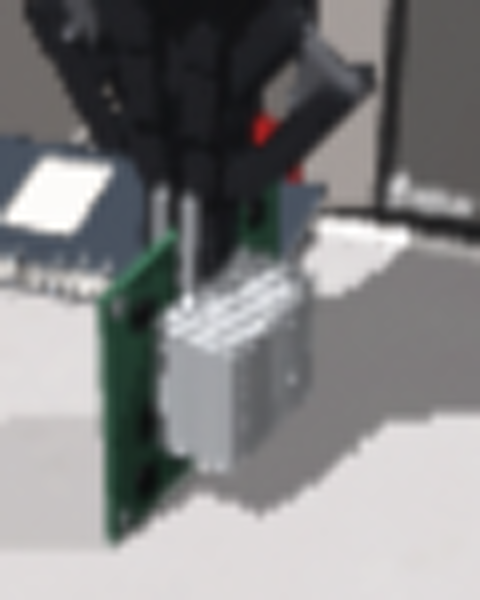

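View pics/w13.png

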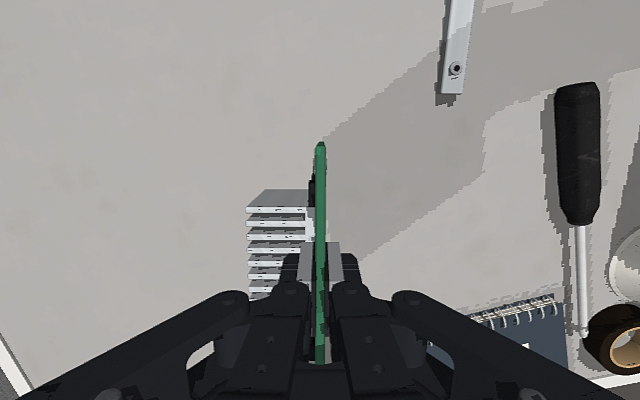

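Run:
```python
from h import *
from scipy.optimize import least_squares
c=camera("side");cw=camera("wrist");pos,M=cur()
obs=np.array([[338.0,157.3],[339.2,187.6]])-.4
def corners(x):
    g,s,t=x;a=np.radians(g)
    out=[]
    for y,z in((-55,-55),(-55,55),(55,-55),(55,55)):
        out.append([0,t+y*np.cos(a)-z*np.sin(a),s+55-12.5*0+y*np.sin(a)+z*np.cos(a)])
    return np.array([pos+M@np.array(o)/1000 for o in out])
def f(x):
    P=corners(x);return np.r_[(proj(c,P[:2])-obs).ravel(),.1*(proj(cw,P[1:2])-[320,142])[0],(min(P[:,2]))*1000*.5]
r=least_squares(f,[0,-12,0]);print(r.x,r.fun.round(2));print((corners(r.x)*1000).round(1))
```

```text
[ -6.35620424 -13.41761186  10.09026385] [-0.69 -0.76 -0.31 -0.18 -0.05  0.42 -0.59]
[[ 597.5 -115.4  107.9]
 [ 596.6 -130.    -1.2]
 [ 572.4 -221.6  122.2]
 [ 571.5 -236.1   13.2]]
```

Request:
play_rows --rows '[[1.0, [0, 0, 0], [0, 0, 0]], [1.0, [0, 0.15, 0.15], [2, 0, 0]], [1.0, [0, 0.15, 0.15], [2, 0, 0]], [1.0, [0, 0.15, 0.15], [2, 0, 0]], [1.0, [0, 0, 0.05], [0, 0, 0]]]' --newtons 90

```text
time: 12.55
ee_pos: [0.5852, -0.1718, 0.0974]
tcp_rot: [-175.0, -1.7, -13.2]
wrist_force: [-1.0, -0.5, 9.7]
opening: 0.0019
```

Run:
```python
from h import *
st();c=camera("side");save(c,"s14.png",(325,120,385,195),8);st()
```

```text
t 12.55 pos [ 0.5852 -0.1718  0.0974] rpy [-175.    -1.7  -13.2] hp [58.4 84.7] F [-1.  -0.5  9.7] T [0.45 0.17 0.03] op 0.0019 q [-18.68  11.5    1.21  78.51   5.17  84.53]
t 12.6 pos [ 0.5852 -0.1715  0.0975] rpy [-175.    -1.7  -13.2] hp [58.2 84.7] F [-1.  -1.3  7.6] T [0.27 0.16 0.09] op 0.002 q [-18.65  11.49   1.21  78.51   5.15  84.55]
```

View pics/s14.png

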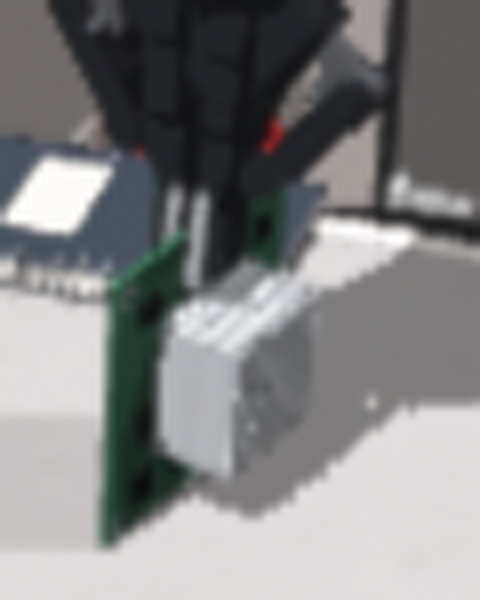

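```bash
cat >> h.py <<'E'
def tr(d,n=1):
    pos,M=cur();print((M.T@np.array(d)*100/n).round(3))
E
python3 - <<'E'
from h import *
tr((-.042,.1255,0),10);tr((0,0,-.01),10)
E
```

```text
[-0.695 -1.123  0.078]
[-0.003  0.009  0.1  ]
```

Request:
play_rows --rows '[[1.0, [-0.35, -0.55, 0.09], [0, 0, 0]], [1.0, [-0.6, -1.0, 0.13], [0, 0, 0]], [1.0, [-0.6, -1.0, 0.13], [0, 0, 0]], [1.0, [-0.6, -1.0, 0.13], [0, 0, 0]], [1.0, [-0.35, -0.55, 0.11], [0, 0, 0]]]'

```text
time: 13.1
ee_pos: [0.5726, -0.1331, 0.0983]
tcp_rot: [-175.6, -2.7, -13.7]
wrist_force: [-1.3, -10.1, 15.4]
opening: 0.0022
```

Run:
```python
from h import *
st();camera("side");st()
pos,M=cur();tr((.543-pos[0],-.046-pos[1],0),8)
```

```text
t 13.1 pos [ 0.5726 -0.1331  0.0983] rpy [-175.6   -2.7  -13.7] hp [45.3 84.8] F [ -1.3 -10.1  15.4] T [-2.19  0.03 -0.24] op 0.0022 q [-15.18   7.17  -3.6   76.67   4.51  88.48]
t 13.15 pos [ 0.5723 -0.1323  0.0982] rpy [-175.5   -2.6  -13.6] hp [45.8 84.8] F [ 0.4 -2.4  8.1] T [-0.64 -0.12 -0.11] op 0.0023 q [-15.14   7.14  -3.65  76.68   4.55  88.5 ]
[-0.61  -0.961  0.047]
```

Request:
play_rows --rows '[[1.0, [-0.4, -0.6, 0.07], [0, -0.3, 0]], [1.0, [-0.65, -1.0, 0.09], [0, -0.3, 0]], [1.0, [-0.65, -1.0, 0.09], [0, -0.3, 0]], [1.0, [-0.65, -1.0, 0.09], [0, -0.3, 0]], [1.0, [-0.35, -0.55, 0.08], [0, -0.3, 0]]]'

```text
time: 13.65
ee_pos: [0.5573, -0.0904, 0.0987]
tcp_rot: [-176.0, -1.9, -13.9]
wrist_force: [-1.1, -7.8, 11.5]
opening: 0.0021
```

Run:
```python
from h import *
st();camera("side");st()
pos,M=cur();tr((.543-pos[0],-.046-pos[1],0),5)
```

```text
t 13.65 pos [ 0.5573 -0.0904  0.0987] rpy [-176.    -1.9  -13.9] hp [50.5 85.5] F [-1.1 -7.8 11.5] T [-1.6  -0.09 -0.14] op 0.0021 q [-11.12   4.44  -6.48  76.96   3.93  92.75]
t 13.7 pos [ 0.557  -0.0897  0.0985] rpy [-175.9   -1.9  -13.8] hp [51.3 85.5] F [-0.5 -2.   6.4] T [-0.38  0.07 -0.03] op 0.0024 q [-11.07   4.43  -6.5   76.99   3.97  92.77]
[-0.481 -0.78   0.04 ]
```

Request:
play_rows --rows '[[1.0, [-0.4, -0.65, 0.08], [0, -0.4, 0]], [1.0, [-0.55, -0.9, 0.09], [0, -0.4, 0]], [1.0, [-0.55, -0.9, 0.09], [0, -0.4, 0]], [1.0, [-0.4, -0.65, 0.08], [0, -0.4, 0]], [1.0, [-0.2, -0.3, 0.07], [0, -0.3, 0]]]'

```text
time: 14.2
ee_pos: [0.5464, -0.0556, 0.099]
tcp_rot: [-176.3, -0.7, -14.0]
wrist_force: [0.2, -9.2, 12.7]
opening: 0.0025
```

Run:
```python
from h import *
st();c=camera("side");save(c,"s15.png",(270,120,390,210),6.5);st()
c=camera("top");save(c,"t15.png",(290,150,470,270),4.4);
```

```text
t 14.2 pos [ 0.5464 -0.0556  0.099 ] rpy [-176.3   -0.7  -14. ] hp [64.8 86.3] F [ 0.2 -9.2 12.7] T [-1.87 -0.15 -0.11] op 0.0025 q [-7.58  3.34 -7.56 77.97  3.55 96.41]
t 14.25 pos [ 0.5462 -0.0552  0.0988] rpy [-176.3   -0.7  -14. ] hp [65.5 86.3] F [-1.1 -2.8  8.2] T [-0.43  0.06  0.02] op 0.0021 q [-7.56  3.35 -7.58 77.98  3.59 96.43]
```

View pics/s15.png

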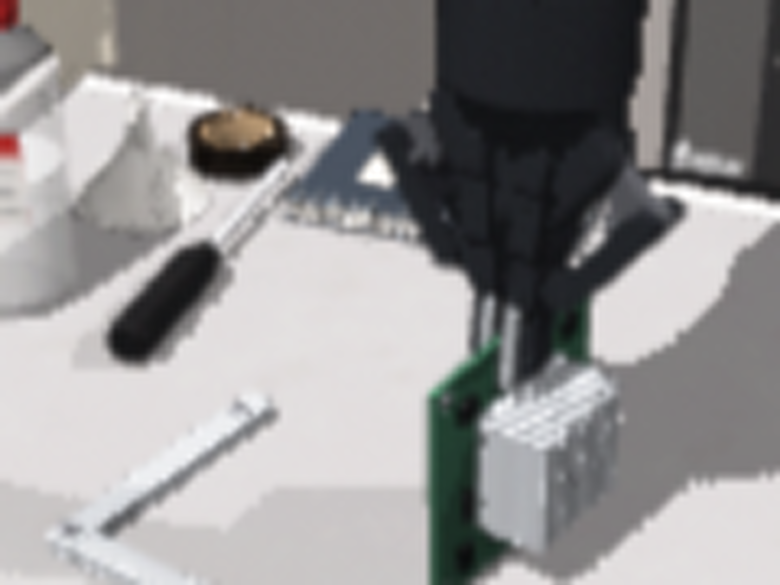

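View pics/t15.png

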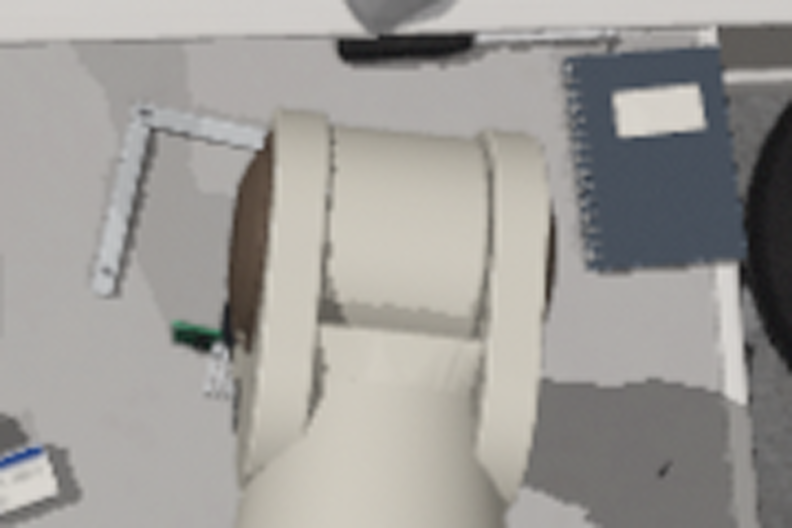

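```bash
cat >> h.py <<'E'
def over(dels,h,bias=.6,claw=1.0,Lz=None,front=2):
    u=np.r_[R.from_euler('z',h,degrees=True).as_matrix()[:2,0],0];ax=np.cross([0,0,1.],u)
    A=cur();z=np.array([0,0,1.]);Q=A[0]-z*A[0][2]+front*u/1000;v=A[0]-Q;P=A;out=[]
    for d in dels:
        Rr=R.from_rotvec(np.radians(d)*ax).as_matrix();N=(Q+Rr@v,Rr@A[1])
        s,t=delta(P,N);s=s+P[1].T@np.array([0,0,-bias/10]);out.append([claw,[round(x,2)+0 for x in s],[round(x,1)+0 for x in t]]);P=N
    print(json.dumps(out));print(P[0].round(4))
E
python3 - <<'E'
from h import *
over((2,5,8,11),-14)
E
```

```text
[[1.0, [0.34, 0.0, 0.06], [0.0, -2.0, 0.1]], [1.0, [0.52, 0.0, 0.07], [0.0, -3.0, 0.2]], [1.0, [0.52, 0.0, 0.07], [0.0, -3.0, 0.2]], [1.0, [0.52, 0.0, 0.07], [0.0, -3.0, 0.2]]]
[ 0.5646 -0.0598  0.0973]
```

Request:
play_rows --rows '[[1.0, [0.3, 0, 0.06], [0, -2, 0.1]], [1.0, [0.48, 0, 0.07], [0, -3, 0.2]], [1.0, [0.48, 0, 0.07], [0, -3, 0.2]], [1.0, [0.48, 0, 0.08], [0, -3, 0.2]]]'

```text
time: 14.7
ee_pos: [0.5629, -0.0598, 0.0972]
tcp_rot: [-176.2, 10.2, -14.0]
wrist_force: [2.5, -2.9, 10.8]
opening: 0.002
```

Run:
```python
from h import *
st();camera("side");st()
pos,M=cur();u=np.r_[R.from_euler('z',-14,degrees=True).as_matrix()[:2,0],0];ax=np.cross([0,0,1.],u)
# tilt of plate beyond vertical
x=M[:,0];print("phi",90+np.degrees(np.arctan2(-x[2],x@u)))
```

```text
t 14.7 pos [ 0.5629 -0.0598  0.0972] rpy [-176.2   10.2  -14. ] hp [145.5  79.1] F [ 2.5 -2.9 10.8] T [-0.35 -0.17  0.09] op 0.002 q [-8.37 16.5   6.52 89.8   4.76 95.52]
t 14.75 pos [ 0.5638 -0.0605  0.0966] rpy [-176.2   10.4  -14. ] hp [145.9  79. ] F [-3.4 -5.3 18.4] T [-0.12  0.8   0.16] op 0.0024 q [-8.41 16.81  6.82 89.96  4.74 95.5 ]
phi 100.35654396091765
```

Request:
play_rows --rows '[[1.0, [0.46, 0, 0.03], [0, -3, 0.2]], [1.0, [0.48, 0, 0.05], [0, -3, 0.2]], [1.0, [0.48, 0, 0.05], [0, -3, 0.2]], [1.0, [0.48, 0, 0.05], [0, -3, 0.2]]]'

```text
time: 15.15
ee_pos: [0.5825, -0.0657, 0.0915]
tcp_rot: [-176.1, 22.4, -14.0]
wrist_force: [3.4, -2.6, 10.0]
opening: 0.0021
```

Run:
```python
from h import *
st();c=camera("side");save(c,"s16.png",(270,120,390,220),6);st()
pos,M=cur();u=np.r_[R.from_euler('z',-14,degrees=True).as_matrix()[:2,0],0]
x=M[:,0];print("phi",90+np.degrees(np.arctan2(-x[2],x@u)))
```

```text
t 15.15 pos [ 0.5825 -0.0657  0.0915] rpy [-176.1   22.4  -14. ] hp [155.8  67.3] F [ 3.4 -2.6 10. ] T [-0.21 -0.35  0.04] op 0.0021 q [ -9.12  32.04  23.88 103.81   5.76  94.57]
t 15.2 pos [ 0.5832 -0.0665  0.0905] rpy [-176.1   22.5  -14.1] hp [156.   67.2] F [ 5.  -4.8 20.4] T [0.37 0.46 0.09] op 0.0021 q [ -9.17  32.38  24.19 103.97   5.72  94.55]
phi 112.53746343869999
```

View pics/s16.png

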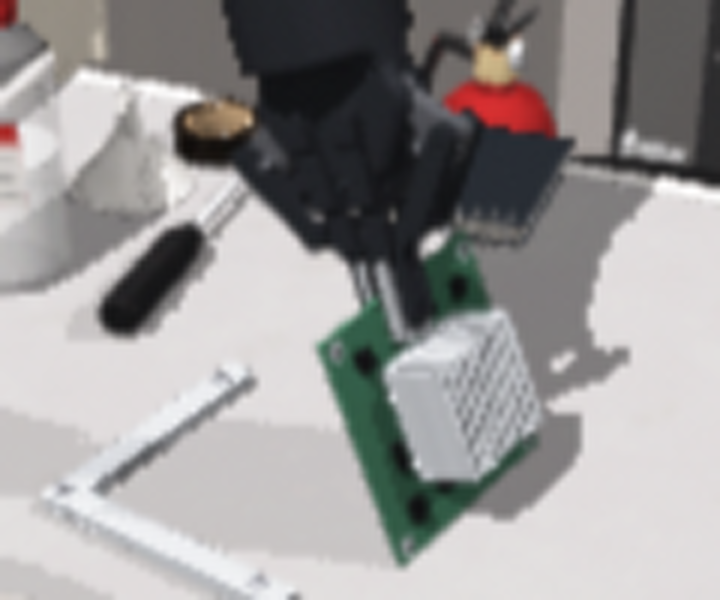

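Request:
play_rows --rows '[[0.9, [0, 0, 0], [0, 0, 0]], [0.8, [0, 0, 0], [0, 0, 0]], [0.75, [0, 0, 0], [0, 0, 0]], [0.75, [0, 0, -0.4], [0, 0, 0]], [0.75, [0, 0, -0.4], [0, 0, 0]]]' --newtons 40

```text
time: 15.7
ee_pos: [0.5849, -0.0675, 0.0942]
tcp_rot: [-176.1, 22.8, -14.1]
wrist_force: [-0.2, 0.2, 0.2]
opening: 0.0213
```

Run:
```python
from h import *
st();c=camera("side");save(c,"s17.png",(270,120,390,220),6)
```

```text
t 15.7 pos [ 0.5849 -0.0675  0.0942] rpy [-176.1   22.8  -14.1] hp [155.9  66.8] F [-0.2  0.2  0.2] T [-0.14 -0.38 -0.03] op 0.0213 q [ -9.28  32.95  25.33 104.84   5.79  94.45]
```

View pics/s17.png

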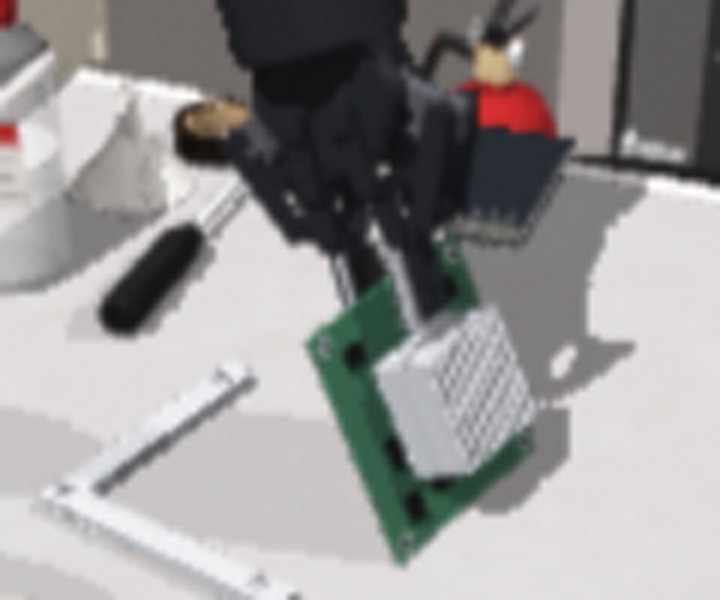

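Request:
play_rows --rows '[[0.75, [0, 0, -0.5], [0, 0, 0]], [0.75, [0, 0, -0.7], [0, 0, 0]], [0.75, [0, 0, -0.7], [0, 0, 0]], [0.75, [0, 0, -0.7], [0, 0, 0]], [0.75, [0, 0, -0.7], [0, 0, 0]], [0.75, [0, 0, -0.7], [0, 0, 0]], [0.75, [0, 0, -0.5], [0, 0, 0]]]'

```text
time: 16.45
ee_pos: [0.6028, -0.0753, 0.1407]
tcp_rot: [-176.0, 22.7, -14.1]
wrist_force: [-0.5, -0.3, -0.8]
opening: 0.0215
```

Run:
```python
from h import *
st();c=camera("side");save(c,"s18.png",(270,120,390,220),6)
```

```text
t 16.45 pos [ 0.6028 -0.0753  0.1407] rpy [-176.    22.7  -14.1] hp [155.8  67. ] F [-0.5 -0.3 -0.8] T [-0.11 -0.37 -0.03] op 0.0215 q [ -9.67  35.87  34.74 111.24   5.64  94.08]
```

View pics/s18.png

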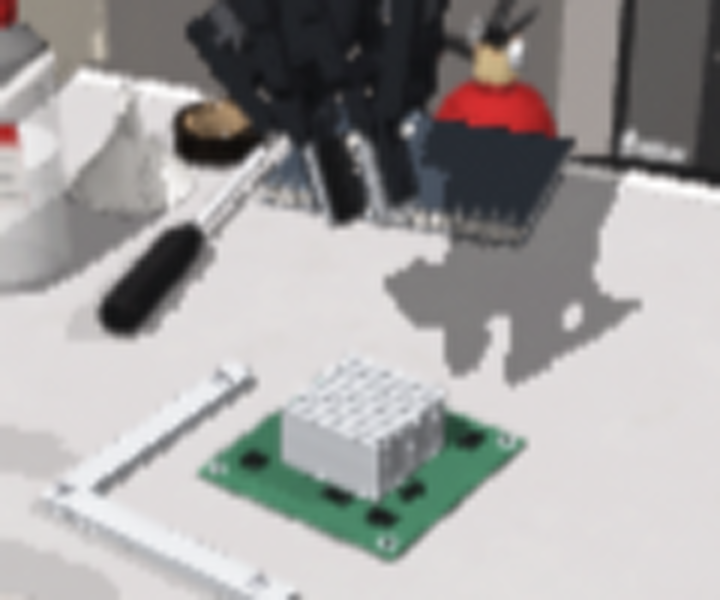

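Run:
```python
from h import *
A=cur();rows(A,pose((.56,-.075,.20),-14,90),0.4,6)
```

```text
[[0.4, [-1.02, 0.12, -0.64], [-0.7, 3.8, -0.1]], [0.4, [-0.98, 0.13, -0.71], [-0.7, 3.8, -0.1]], [0.4, [-0.93, 0.13, -0.77], [-0.7, 3.8, -0.1]], [0.4, [-0.88, 0.14, -0.83], [-0.7, 3.8, -0.1]], [0.4, [-0.82, 0.15, -0.88], [-0.7, 3.8, -0.1]], [0.4, [-0.76, 0.16, -0.93], [-0.7, 3.8, -0.1]]]
```

Request:
play_rows --rows '[[0.4, [-1, 0.1, -0.64], [-0.7, 3.8, 0]], [0.4, [-1, 0.1, -0.7], [-0.7, 3.8, 0]], [0.4, [-0.9, 0.1, -0.8], [-0.7, 3.8, 0]], [0.4, [-0.9, 0.1, -0.8], [-0.7, 3.8, 0]], [0.4, [-0.8, 0.1, -0.9], [-0.7, 3.8, 0]], [0.4, [-0.8, 0.1, -0.9], [-0.7, 3.8, 0]]]'

```text
time: 17.1
ee_pos: [0.5603, -0.073, 0.1949]
tcp_rot: [179.4, -0.3, -14.9]
wrist_force: [0.8, 0.6, 0.0]
opening: 0.051
```

Run:
```python
from h import *
st();c=camera("wrist");save(c,"w19.png");np.save("w19.npy",c,allow_pickle=True)
c=camera("top");save(c,"t19.png",(290,150,470,270),4.4)
```

```text
t 17.1 pos [ 0.5603 -0.073   0.1949] rpy [179.4  -0.3 -14.9] hp [-77.5  89.3] F [0.8 0.6 0. ] T [ 0.02 -0.03 -0.05] op 0.051 q [-7.1   6.07  5.99 89.69 -0.67 97.76]
```

View pics/w19.png

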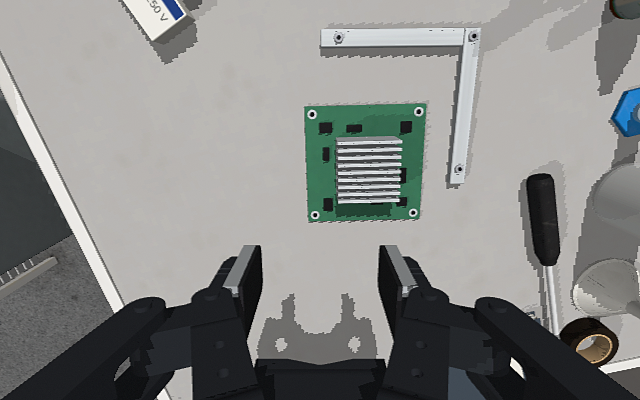

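Run:
```python
from h import *
c=np.load("w19.npy",allow_pickle=True).item()
save(c,"w19c.png",(295,15,495,235),2.7*1.0)
g=c["img"].astype(int);m=((g[...,1]>g[...,0]+20)&(g[...,1]>g[...,2]+10)).astype(np.uint8)
m=cv2.morphologyEx(m,cv2.MORPH_CLOSE,np.ones((3,3)));n,l,s,_=cv2.connectedComponentsWithStats(m);i=1+np.argmax(s[1:,4]);m=(l==i)
ys,xs=np.nonzero(m);P=unproj(c,np.c_[xs,ys]*1.,.004)[:,:2]*1000
print(cv2.minAreaRect(P.astype(np.float32)))
```

```text
((603.76123046875, -77.01273345947266), (109.82536315917969, 109.6272964477539), 76.55811309814453)
```

View pics/w19c.png

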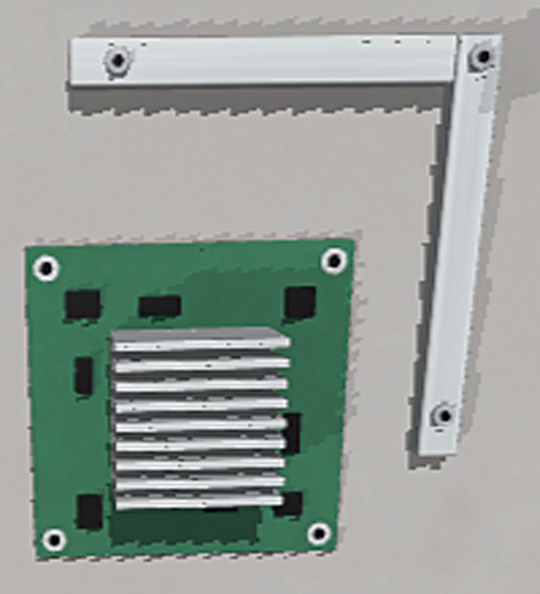

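Run:
```python
from h import *
c=np.load("w19.npy",allow_pickle=True).item()
px=lambda p:np.array(p)/2.7+np.array([295,15])-.5*(1-1/2.7)
s=unproj(c,px([(70,83.5),(440,81.5),(443,110),(419.5,455)]),.010)[:,:2]
print(s.round(4))
a=s[1]-s[0];b=s[3]-s[2];ya=np.degrees(np.arctan2(a[1],a[0]));yb=np.degrees(np.arctan2(b[1],b[0]))+90;print("yaw",ya,yb)
T=np.linalg.solve(np.c_[a,-b],s[2]-s[0]);K=s[0]+a*T[0];print("corner",K,"len",np.hypot(*(K-s[0])),np.hypot(*(K-s[3])))
y=-14;Rm=R.from_euler('z',y,degrees=True).as_matrix()[:2,:2]
y=(ya+yb)/2;Rm=R.from_euler('z',y,degrees=True).as_matrix()[:2,:2]
print("board in corner frame mm",Rm.T@(np.array([.60376,-.07701])-K)*1000,"rel yaw",-13.44-y,"home",K+Rm@[-.055,-.055])
```

```text
[[ 0.5903  0.033 ]
 [ 0.702   0.004 ]
 [ 0.7017 -0.0044]
 [ 0.6776 -0.1136]]
yaw -14.512224692177684 -12.446263312332292
corner [0.70351458 0.00365673] len 0.11691471747597577 0.12012737161106309
board in corner frame mm [ -78.20392897 -101.69682489] rel yaw 0.039244002254987365 home [ 0.63720947 -0.03700814]
```

```bash
cat >> h.py <<'E'
K=np.array([.7035,.0037]);YC=-13.5;RC=R.from_euler('z',YC,degrees=True).as_matrix()[:2,:2]
def cw(x,y): return K+RC@np.array([x,y])/1000
def tc():
    pos,M=cur();p=RC.T@(pos[:2]-K)*1000;o=get_obs();F=RC.T@o["wrist_force"][:2]
    print("tcp in corner frame",p.round(1),"z",(pos[2]*1000).round(1),"rpy",np.round(o["tcp_rot"],1),"Fc",F.round(1),"Fz",round(o["wrist_force"][2],1),"op",round(o["opening"],4),"t",round(o["time"],2))
E
python3 - <<'E'
from h import *
tc();A=cur();rows(A,pose(np.r_[cw(-78,-155),.06],YC,90),0.65,8)
E
```

```text
tcp in corner frame [-122.1 -107.7] z 197.1 rpy [179.4  -0.4 -14.8] Fc [0.6 0.8] Fz 0.9 op 0.0511 t 17.2
[[0.65, [0.55, 0.56, 1.72], [0.1, -0.1, -0.2]], [0.65, [0.55, 0.56, 1.72], [0.1, -0.1, -0.2]], [0.65, [0.55, 0.57, 1.72], [0.1, -0.1, -0.2]], [0.65, [0.55, 0.57, 1.72], [0.1, -0.1, -0.2]], [0.65, [0.55, 0.58, 1.72], [0.1, -0.1, -0.2]], [0.65, [0.55, 0.58, 1.72], [0.1, -0.1, -0.2]], [0.65, [0.55, 0.58, 1.72], [0.1, -0.1, -0.2]], [0.65, [0.55, 0.59, 1.72], [0.1, -0.1, -0.2]]]
```

Request:
play_rows --rows '[[0.65, [0.55, 0.57, 1.5], [0.1, 0, -0.2]], [0.65, [0.55, 0.57, 1.6], [0.1, 0, -0.2]], [0.65, [0.55, 0.57, 1.6], [0.1, 0, -0.2]], [0.65, [0.55, 0.57, 1.6], [0.1, 0, -0.2]], [0.65, [0.55, 0.57, 1.6], [0.1, 0, -0.2]], [0.65, [0.55, 0.57, 1.6], [0.1, 0, -0.2]], [0.65, [0.55, 0.57, 1.5], [0.1, 0, -0.2]], [0.65, [0.5, 0.5, 1], [0, 0, 0]]]'

```text
time: 18.0
ee_pos: [0.5929, -0.1333, 0.055]
tcp_rot: [-179.7, 0.9, -13.4]
wrist_force: [-1.2, 0.4, 0.3]
opening: 0.0295
```

Run:
```python
from h import *
tc();A=cur();rows(A,pose(np.r_[cw(-78,-153),.027],YC,90),0.65,4)
```

```text
tcp in corner frame [ -75.6 -159.1] z 55.0 rpy [-179.7    0.9  -13.4] Fc [-1.3  0.1] Fz 0.3 op 0.0295 t 18.0
[[0.65, [-0.05, -0.15, 0.7], [-0.1, 0.2, 0.0]], [0.65, [-0.05, -0.15, 0.7], [-0.1, 0.2, 0.0]], [0.65, [-0.06, -0.15, 0.7], [-0.1, 0.2, 0.0]], [0.65, [-0.06, -0.15, 0.7], [-0.1, 0.2, 0.0]]]
```

Request:
play_rows --rows '[[0.65, [-0.06, 0, 0.5], [0, 0.2, 0]], [0.65, [-0.06, 0, 0.7], [0, 0.2, 0]], [0.65, [-0.06, 0, 0.7], [0, 0.2, 0]], [0.65, [-0.06, 0, 0.5], [0, 0.2, 0]], [0.65, [0, 0, 0], [0, 0, 0]]]'

```text
time: 18.5
ee_pos: [0.5896, -0.1331, 0.026]
tcp_rot: [-179.7, 0.3, -13.4]
wrist_force: [-0.2, -0.2, -0.3]
opening: 0.0299
```

Run:
```python
from h import *
tc();c=camera("side");save(c,"s20.png",(270,130,390,220),6)
```

```text
tcp in corner frame [ -78.9 -159.7] z 26.0 rpy [-179.7    0.3  -13.4] Fc [-0.2 -0.3] Fz -0.3 op 0.0299 t 18.5
```

View pics/s20.png

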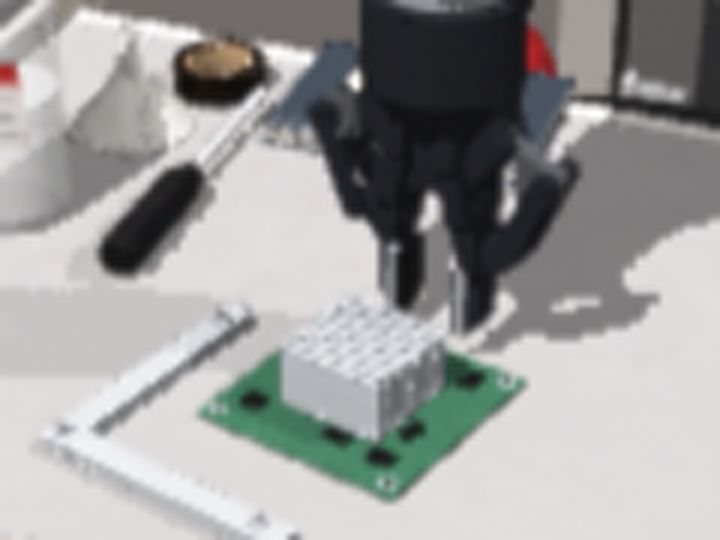

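Request:
play_rows --rows '[[0.65, [0, -0.5, 0], [0, 0, 0]], [0.65, [0, -0.5, 0], [0, 0, 0]], [0.65, [0, -0.5, 0], [0, 0, 0]], [0.65, [0, -0.5, 0], [0, 0, 0]], [0.65, [0, -0.5, 0], [0, 0, 0]], [0.65, [0, -0.5, 0], [0, 0, 0]], [0.65, [0, -0.5, 0], [0, 0, 0]], [0.65, [0, -0.5, 0], [0, 0, 0]], [0.65, [0, -0.5, 0], [0, 0, 0]], [0.65, [0, -0.3, 0], [0, 0, 0]]]'

```text
time: 19.55
ee_pos: [0.603, -0.0823, 0.0291]
tcp_rot: [-179.7, 0.0, -13.4]
wrist_force: [0.3, -0.6, -0.7]
opening: 0.0299
```

Run:
```python
from h import *
tc();c=camera("side");save(c,"s21.png",(270,130,390,220),6);tc()
```

```text
tcp in corner frame [ -77.6 -107. ] z 29.1 rpy [-179.7    0.   -13.4] Fc [ 0.4 -0.5] Fz -0.7 op 0.0299 t 19.55
tcp in corner frame [ -77.6 -106.7] z 29.1 rpy [-179.7    0.   -13.4] Fc [-0. -0.] Fz -0.5 op 0.0298 t 19.6
```

View pics/s21.png

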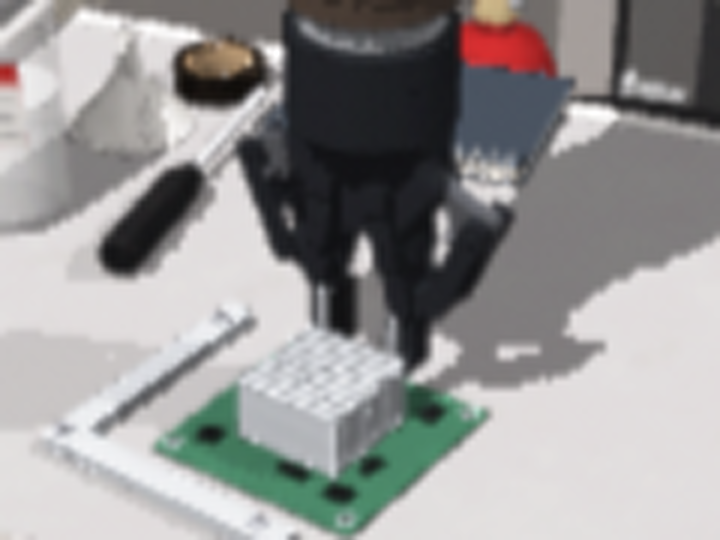

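Request:
play_rows --rows '[[0.65, [0, -0.3, 0.05], [0, 0, 0]], [0.65, [0, -0.4, 0.05], [0, 0, 0]], [0.65, [0, -0.3, 0.05], [0, 0, 0]], [0.65, [0, -0.2, 0.05], [0, 0, 0]], [0.65, [0, -0.2, 0.05], [0, 0, 0]]]'

```text
time: 20.1
ee_pos: [0.6069, -0.0681, 0.0272]
tcp_rot: [-179.8, -0.0, -13.4]
wrist_force: [-1.3, -2.8, 3.1]
opening: 0.03
```

Run:
```python
from h import *
tc();c=camera("side");save(c,"s22.png",(270,130,390,220),6);tc()
```

```text
tcp in corner frame [-77.2 -92.3] z 27.2 rpy [-179.8   -0.   -13.4] Fc [-0.6 -3. ] Fz 3.1 op 0.03 t 20.1
tcp in corner frame [-77.2 -92.3] z 27.2 rpy [-179.8   -0.   -13.4] Fc [-0.1 -2.2] Fz 0.7 op 0.03 t 20.15
```

View pics/s22.png

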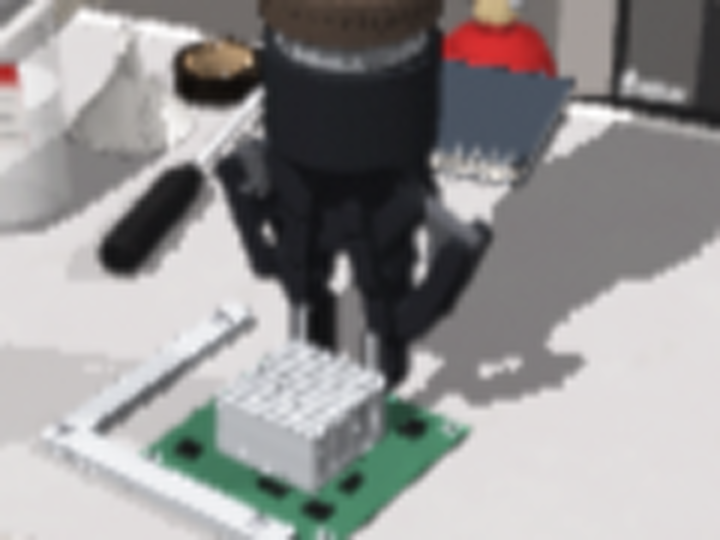

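Request:
play_rows --rows '[[0.65, [0, -0.2, 0.03], [0, 0, 0]], [0.65, [0, -0.25, 0.03], [0, 0, 0]], [0.65, [0, -0.25, 0.03], [0, 0, 0]]]'

```text
time: 20.45
ee_pos: [0.6063, -0.0673, 0.0273]
tcp_rot: [179.4, 0.0, -13.8]
wrist_force: [-6.8, -13.5, 6.6]
opening: 0.0297
```

Run:
```python
from h import *
tc();camera("side");tc()
```

```text
tcp in corner frame [-78.  -91.7] z 27.3 rpy [179.4   0.  -13.8] Fc [ -3.4 -14.7] Fz 6.6 op 0.0297 t 20.45
tcp in corner frame [-78.  -91.7] z 27.3 rpy [179.4   0.  -13.8] Fc [ -3.6 -15. ] Fz 6.5 op 0.0298 t 20.5
```

Request:
play_rows --rows '[[0.65, [0, 0.5, 0], [0.2, 0, 0]], [0.65, [0, 1, -0.5], [0.3, 0, 0]], [0.65, [0, 0.3, -1.2], [0, 0, 0]], [0.3, [0, 0, -1.5], [0, 0, 0]], [0.1, [0, 0, -1.5], [0, 0, 0]], [0, [0, -0.5, -1.2], [0, 0, 0]], [0, [0, -1, -0.6], [0, 0, 0]], [0, [0, -1, 0], [0, 0, 0]], [0, [0, -1, 0], [0, 0, 0]]]'

```text
time: 21.4
ee_pos: [0.6113, -0.0493, 0.1]
tcp_rot: [-179.8, -0.1, -13.8]
wrist_force: [-0.2, 0.4, 0.8]
opening: 0.0853
```

Run:
```python
from h import *
tc();A=cur();rows(A,pose(np.r_[cw(-74,-55),.07],YC,90),0,4)
c=camera("wrist");save(c,"w23.png");np.save("w23.npy",c,allow_pickle=True)
```

```text
tcp in corner frame [-77.3 -73. ] z 100.0 rpy [-1.798e+02 -1.000e-01 -1.380e+01] Fc [-0.3  0.3] Fz 0.8 op 0.0853 t 21.4
[[0, [0.08, -0.45, 0.75], [0.0, 0.0, -0.1]], [0, [0.08, -0.45, 0.75], [0.0, 0.0, -0.1]], [0, [0.08, -0.45, 0.75], [0.0, 0.0, -0.1]], [0, [0.08, -0.45, 0.75], [0.0, 0.0, -0.1]]]
```

View pics/w23.png

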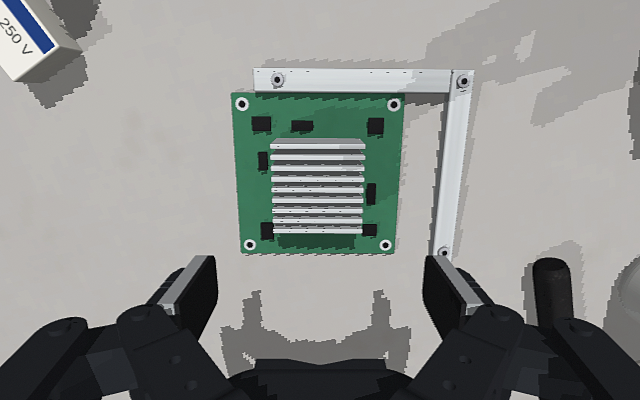

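Request:
play_rows --rows '[[0, [0.1, -0.6, 0], [0, 0, 0]], [0, [0.1, -0.6, 0.8], [0, 0, 0]], [0, [0.1, -0.4, 1.3], [0, 0, 0]], [0, [0, 0, 1.5], [0, 0, 0]], [0, [0, 0, 1.5], [0, 0, 0]], [0, [0, 0, 1], [0, 0, 0]], [0, [0, 0, 0.6], [0, 0, 0]]]'

```text
time: 22.15
ee_pos: [0.6169, -0.0302, 0.023]
tcp_rot: [-179.9, 0.2, -13.7]
wrist_force: [-0.1, -1.2, 0.5]
opening: 0.0857
```

Run:
```python
from h import *
tc();c=camera("side");save(c,"s23.png",(270,130,390,220),6)
```

```text
tcp in corner frame [-76.3 -53.2] z 23.0 rpy [-179.9    0.2  -13.7] Fc [ 0.2 -1.2] Fz 0.5 op 0.0857 t 22.15
```

View pics/s23.png

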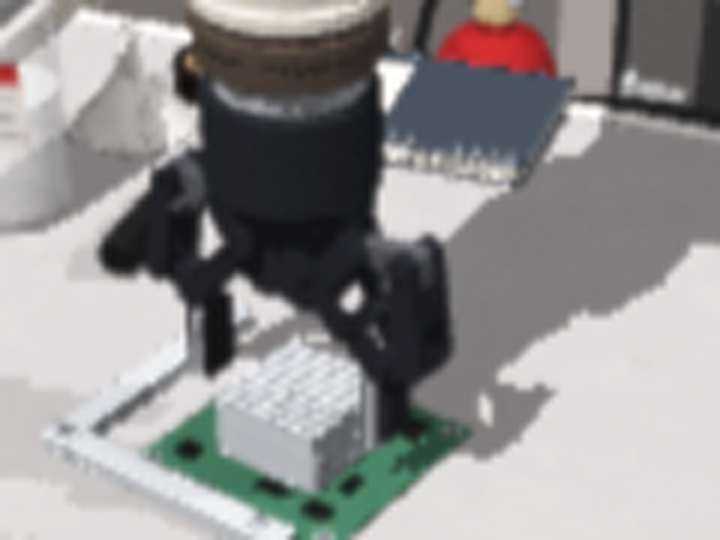

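Request:
play_rows --rows '[[0.15, [0, 0.1, 0.2], [0, 0, 0]], [0.27, [0, 0.1, 0.2], [0, 0, 0]], [0.27, [0, 0, 0.2], [0, 0, 0]], [0.27, [0, 0, 0], [0, 0, 0]]]' --newtons 20

```text
time: 22.6
ee_pos: [0.6163, -0.0328, 0.0164]
tcp_rot: [-179.9, 0.2, -13.7]
wrist_force: [-0.3, 0.7, 0.7]
opening: 0.0626
```

Run:
```python
from h import *
tc()
```

```text
tcp in corner frame [-76.3 -55.9] z 16.4 rpy [-179.9    0.2  -13.7] Fc [-0.5  0.6] Fz 0.7 op 0.0626 t 22.6
```

Request:
play_rows --rows '[[0.27, [0.3, 0, 0], [0, 0, 0]], [0.27, [0.4, 0, 0], [0, 0, 0]], [0.27, [0.4, 0, 0], [0, 0, 0]], [0.27, [0.4, 0, 0], [0, 0, 0]], [0.27, [0.3, 0, 0], [0, 0, 0]], [0.27, [0.2, 0, 0], [0, 0, 0]]]'

```text
time: 23.2
ee_pos: [0.6375, -0.038, 0.0172]
tcp_rot: [-179.9, 0.2, -13.7]
wrist_force: [-3.2, 0.2, 0.8]
opening: 0.0624
```

Run:
```python
from h import *
tc();c=camera("side");save(c,"s24.png",(270,130,390,220),6);tc()
```

```text
tcp in corner frame [-54.4 -56. ] z 17.2 rpy [-179.9    0.2  -13.7] Fc [-3.1 -0.6] Fz 0.8 op 0.0624 t 23.2
tcp in corner frame [-54.2 -55.9] z 17.3 rpy [-179.9    0.2  -13.7] Fc [-0.8 -0.4] Fz 0.2 op 0.0625 t 23.25
```

View pics/s24.png

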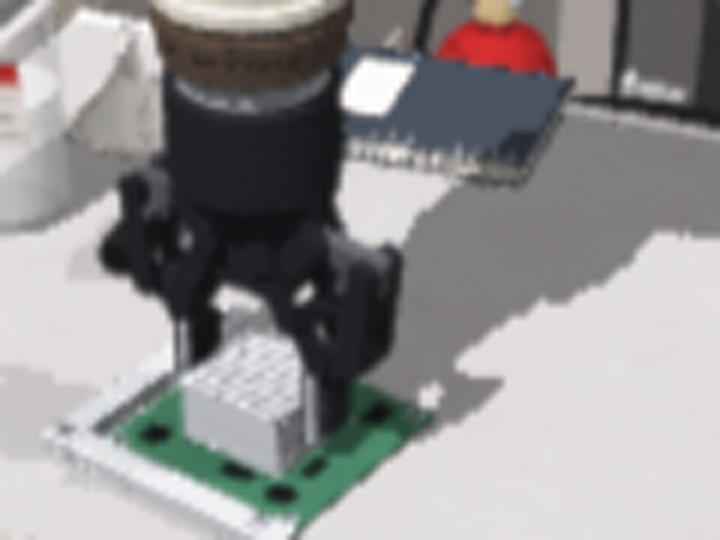

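Nearly in; a few small steps to the x bar.

Request:
play_rows --rows '[[0.27, [0.2, 0, 0], [0, 0, 0]], [0.27, [0.2, 0, 0], [0, 0, 0]], [0.27, [0.15, 0, 0], [0, 0, 0]]]'

```text
time: 23.55
ee_pos: [0.6428, -0.0391, 0.0172]
tcp_rot: [-179.9, 0.3, -13.7]
wrist_force: [-8.8, 3.6, 5.5]
opening: 0.0624
```

Run:
```python
from h import *
tc();camera("side");tc()
```

```text
tcp in corner frame [-49.  -55.8] z 17.2 rpy [-179.9    0.3  -13.7] Fc [-9.4  1.5] Fz 5.5 op 0.0624 t 23.55
tcp in corner frame [-49.1 -55.8] z 17.1 rpy [-179.9    0.3  -13.7] Fc [-4.4  1. ] Fz 2.5 op 0.0622 t 23.6
```

Request:
play_rows --rows '[[0.27, [0.15, 0, 0], [0, 0, 0]], [0.27, [-0.15, 0, 0], [0, 0, 0]], [0.22, [-0.2, 0, 0], [0, 0, 0]], [0.22, [0, 0, -0.6], [0, 0, 0]], [0.22, [0, 0, -1.2], [0, 0, 0]], [0.22, [0, 0, -1.8], [0, 0, 0]], [0.3, [-0.5, 0.5, -2], [0, 0, 0]], [0.3, [-1, 1, -2], [0, 0, 0]], [0.3, [-1, 1, -2], [0, 0, 0]], [0.3, [-1, 1, -1], [0, 0, 0]], [0.3, [-0.5, 0.5, 0], [0, 0, 0]]]'

```text
time: 24.7
ee_pos: [0.5924, -0.0688, 0.1335]
tcp_rot: [-179.8, 0.0, -13.6]
wrist_force: [1.0, 1.4, -0.1]
opening: 0.0597
```

Run:
```python
from h import *
tc()
c=camera("wrist");save(c,"w25.png");save(c,"w25c.png",(220,20,500,240),2.6)
g=c["img"].astype(int);m=((g[...,1]>g[...,0]+20)&(g[...,1]>g[...,2]+10)).astype(np.uint8)
m=cv2.morphologyEx(m,cv2.MORPH_CLOSE,np.ones((3,3)));n,l,s,_=cv2.connectedComponentsWithStats(m);i=1+np.argmax(s[1:,4]);m=(l==i)
ys,xs=np.nonzero(m);P=unproj(c,np.c_[xs,ys]*1.,.004)[:,:2]*1000
r=cv2.minAreaRect(P.astype(np.float32));print(r,RC.T@(np.array(r[0])-K*1000));np.save("w25.npy",c,allow_pickle=True)
```

```text
tcp in corner frame [-91.1 -96.4] z 133.5 rpy [-179.8    0.   -13.6] Fc [0.7 1.6] Fz -0.1 op 0.0597 t 24.7
((639.3060913085938, -37.325660705566406), (109.70079040527344, 110.17428588867188), 75.81724548339844) [-52.84297559 -54.87788881]
```

View pics/w25c.png

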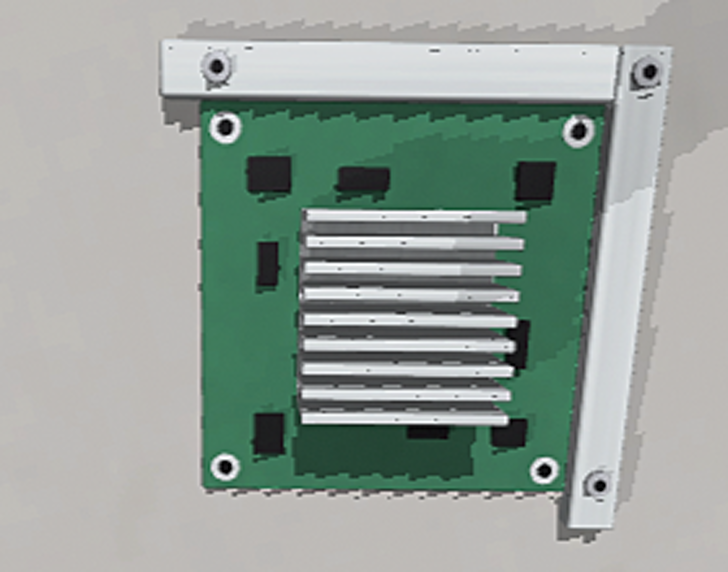

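Run:
```python
from h import *
c=np.load("w25.npy",allow_pickle=True).item()
f=2.6
px=lambda p:np.array(p)/f+np.array([220,20])-.5*(1-1/f)
for nm,a,b in (("top outer",(162,41),(668,47)),("right outer",(671,50),(612,525)),("top inner",(162,96),(610,101)),("right inner",(610,105),(570,525))):
    s=unproj(c,px([a,b]),.010)[:,:2];d=s[1]-s[0];print(nm,s.round(4).tolist(),np.degrees(np.arctan2(d[1],d[0])))
for nm,a,b in (("board left",(201,115),(203,488)),("board bottom",(203,489),(560,491)),("board right",(603,120),(566,480)),("board top",(203,104),(600,106))):
    s=unproj(c,px([a,b]),.004)[:,:2];d=s[1]-s[0];print(nm,s.round(4).tolist(),np.degrees(np.arctan2(d[1],d[0])))
save(c,"w25d.png",(290,45,390,110),7.5);save(c,"w25e.png",(420,50,465,225),3.4)
save(c,"w25f.png",(430,50,465,140),6.5)
```

```text
top outer [[0.5937, 0.0449], [0.7215, 0.0125]] -14.22657279692366
right outer [[0.7222, 0.0116], [0.69, -0.1157]] -104.20092170430236
top inner [[0.5902, 0.032], [0.7051, 0.003]] -14.1977361402055
right inner [[0.7049, 0.002], [0.6777, -0.1127]] -103.36473478049622
board left [[0.5988, 0.0257], [0.5725, -0.0773]] -104.30061383598115
board bottom [[0.5725, -0.0776], [0.6779, -0.1037]] -13.92763741933466
board right [[0.7048, -0.0013], [0.6802, -0.1007]] -103.92212201016991
board top [[0.6, 0.0283], [0.7045, 0.0025]] -13.871271586056878
```

View pics/w25d.png

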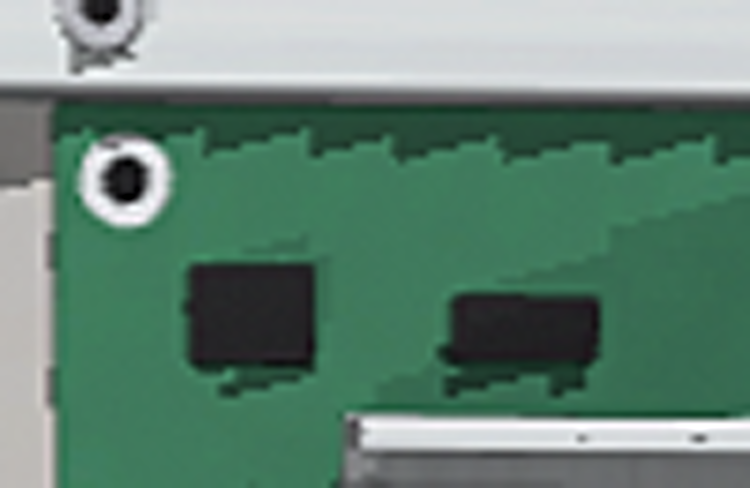

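View pics/w25e.png

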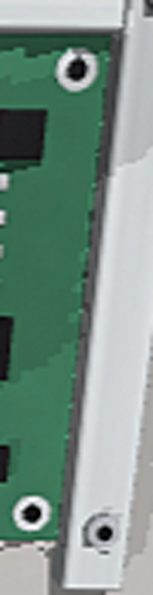

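Run:
```python
from h import *
c=camera("top");save(c,"t26.png",(150,150,470,320),2.4)
for t in ["board","probe_meter","fuse_box","screwdriver","weight_200","spare_cap"]:
    r=spotter.spot_in(c,t);print(t,[(np.round(d["point"],3),round(d["confidence"],2)) for d in r[:1]])
```

```text
board [(array([ 0.636, -0.02 ,  0.004]), 0.71)]
probe_meter [(array([0.478, 0.243, 0.021]), 0.92)]
fuse_box [(array([0.465, 0.106, 0.026]), 0.59)]
screwdriver [(array([0.466, 0.105, 0.023]), 0.54)]
weight_200 [(array([0.505, 0.127, 0.03 ]), 0.48)]
spare_cap [(array([0.462, 0.401, 0.007]), 0.65)]
```

View pics/t26.png

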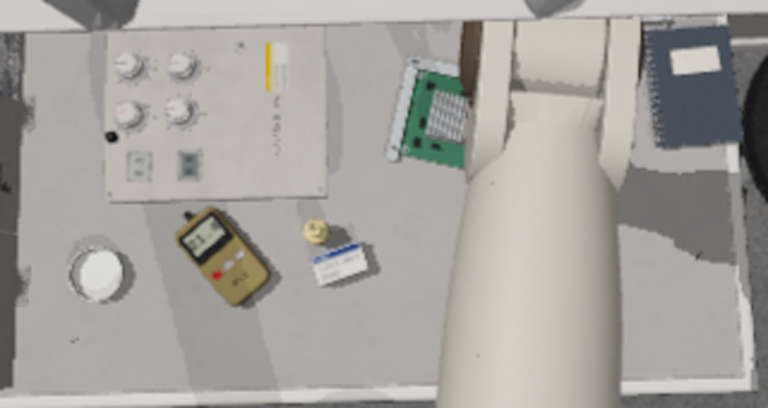

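Run:
```python
from h import *
tc();print(job_done())
```

```text
tcp in corner frame [-91.4 -95.4] z 130.1 rpy [-179.8    0.3  -13.6] Fc [ 0.2 -0.4] Fz -0.3 op 0.0596 t 25.1
the job is handed in; nothing more can be done
None
```

The board is turned over, heat sink on top, and sits in the corner stop with two sides against the bars; I handed the job in at about 25 s. I lifted the near edge and gripped it. Then I tipped the board up on its far edge and slid it on that edge toward the stop. I leaned it past the balance point and let it fall over, then pushed it against one bar and then the other.

**Last checks:**
- **Position:** in the wrist picture the board's centre is at about (-54, -54) mm in the stop's frame, where (-55, -55) is the target. It is turned within about 0.3° of the bars. The 1 mm difference is within the calibration error.
- **Contact:** the final pushes met firm resistance at both bars, about 15 N on one and 9 N on the other. I did not push the first bar again after the second push, but the picture shows no gap.
- **Other things:** the probe meter, fuse box, weight and cap are where they were. The arm hid the screwdriver in the last top picture, and the network's fix for it there was wrong. The side pictures taken during the work showed it unmoved.
- **Hand-in:** the gripper was about 13 cm up and touching nothing.

**What did not go cleanly:**
- **Possible lift:** near 60° of tilt the tool read about 2 mm too high with no contact force. The board may have been about that far off the worktop for a moment before I pressed it back down.
- **Turn in the grip:** while sliding on edge, the board turned about 6° in the grip and rode on one corner. I levelled it and continued with a stronger grip.

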